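# Load a paint sample and crank it to the measuring mark

### The arm

A 6-joint arm with a two-finger parallel gripper is mounted at the origin on the work surface. World frame = base frame: x ahead of the robot, y to its left, z up, the work surface at z = 0. Lengths are in m, angles in rad, forces in N, time in s.
With the tool pointing down it reaches from about 0.35 to 0.975 m from the base axis. Payload 4.9 kg.
Tool frame: the origin (TCP) lies at the very end of the fingers, on their centre line; the grasp point (between the pads) lies 19 mm behind it (ctrl.grasp_offset is the distance from the TCP to the grasp point, in m); y points along the fingers, z is the direction in which the jaws open and shut, and the axes are right-handed (so a half turn about y gives the same grasp; the last joint's range is limited). The gripper opens to 85 mm and grips with 20 to 120 N. Pads are 22 mm wide; open, the fingers measure 114 mm over their backs; the gripper's body (76 mm by 85 mm) begins 54 mm behind the grasp point. The pads swing forward as they close: fully open they stand 13 mm farther back than shut.
Start: joints at [1.198, 0.053, 1.613, -0, 1.476, -0.119], TCP at [0.157, 0.605, 0.203] pointing down, gripper open.
Joint ranges: [-3.01, 3.01], [-1.01, 2.22], [0.06, 2.58], [-1.02, 4.17], [0.09, 2.62], [-3.14, 3.14]. Speed limits (rad/s): [2.57, 2.57, 3.14, 3.14, 3.14, 3.14].

### API

Orientations are given as a rotation vector (axis times angle).
In Python, from station import ctrl, eyes, finish_job, find_in, regions_of, pinpoint gives the robot as it stands.
- The arm moves only by the tool play_rows, never from a script. Its argument "moves" is a list of rows, each an object of numbers: "x", "y", "z": the shift along the world's x, y, z in cm; "turn": the turn about the world's z in degrees; "jaw": the finger opening in cm, from 0 to 8.54. A call has 1 to 8 rows; each row shifts and turns the commanded pose from where the row before left it; what a row does not reach is not made up. A row lasts 1/12 s, in which the tool goes at most 41.7 mm and 7.16 degrees, less where a joint would pass 70% of its speed; a pose out of reach is approached as far as the arm can. A call is refused whole if a number of a shift passes 4.17 or a number of a turn 7.16, either way. A call with a gripper value outside its range is refused whole. The fingers move at their own pace and stop on an object; "squeeze" is the grip in N (left out, the last holds). Time passes only in rows, so rows that do not move let the fingers close. It gives the time, the measured TCP pose, the force and the opening at its end, in the units of the state.
- ctrl.get_obs(): the state, without advancing time (a new reading comes with each control period).
- eyes.get_image(name): name is "scene" or "side" or "wrist"; returns a dict with "img" (480x640x3 uint8, red, green, blue), "camera_matrix" (3x3 intrinsics, pixels), "cam_to_world" (4x4, takes a point from camera to world coordinates). Camera axes: x right, y up, looking along -z (the intrinsics and any distortion apply to the point x, -y, -z); pixel columns grow to the right and rows downward; lengths in m; the calibration is good to about 2 mm. The wrist camera is an equidistant fisheye: a pixel r from the principal point sees the ray r / f radians off the axis. A picture is of the moment at which its call begins. There is no depth.
- finish_job(): hands the job in, once; it reports no verdict.
Trained networks look in the newest picture that a camera, given by its name, has taken for a name from the list of things; names that differ only in an ending like _2 or _b are one class to them, and where a whole thing is asked for, a point or a joint stands for the part that bears it (a point fixed in the world has none). Each returns a list of dicts, best first, with "score" (0 to 1); they miss things now and then, are a little off and sometimes report something else, mostly with a low value. They report only what shows in the picture. A call takes as long as a camera call. They do not tell look-alikes from the thing itself.
- find_in(camera, query): "point" ([column, row] in pixels, amid what is visible of it).
- regions_of(camera, query): "pixels" (480x640 bool, what is visible of it) and "point" ([column, row] in pixels, amid what is visible of it).
- pinpoint(camera, query): "point" ([column, row] in pixels: a listed point, or the origin of a listed thing).
The state is a dict: "t": time; "q": joint angles; "dq": joint speeds; "effort": joint torques, N m; "tool_pos": TCP position; "tool_rot": TCP orientation; "contact_force": force on the tool from outside, world axes, zero at the start; "wrist_torque": the same for the moment, N m; "opening": finger opening in m.
Only numpy, scipy, OpenCV 4.12 (cv2) and the standard library are available. Lean on these libraries where they do the work, as an engineer would, in place of code of your own. Each camera call takes 0.05 s, during which the arm holds its last target.

### The job

Take the blue paint sample panel out of the rack and slide it upright, fully home, into the pocket on the measuring bench's carriage, with its painted face towards the measuring head, and let go. Then crank the handwheel by its red knob until the carriage's yellow pointer lines up with the red index line on the scale, within 2 mm. Leave the red panel in the rack and do not disturb the can, the jug or the cup.

Things in the scene. Friction and masses are not known exactly. Their poses are not given: they have to be found in the camera images.
- blue_panel_center (a point): Centre of the blue sample panel: a stiff plate 100 mm wide (its x), 8 mm thick (its y), 120 mm tall (its z, up), about 130 g; its +y face and top edge are blue, the back white. It stands upright in one of the rack's two slots. Pinch it across its thickness by the middle of the top edge, 60 mm above this point.
- blue_panel: The same blue panel; origin at the centre of its lower edge, axes as for its centre. The rack's slots are 84 mm apart, their wooden walls cover the panel's lowest 35 mm; lift it straight up out of the slot.
- red_panel_center (a point): Centre of the other panel, the same but painted red, standing in the other slot; it stays there.
- pocket (a point): Centre of the floor of the carriage's dark steel pocket. Axes: x across, y the carriage's travel towards the measuring head, z up. Inside 103 mm (x) by 10.5 mm (y), 45 mm deep, open on top; above that the lips flare out to a mouth about 12 mm larger, 56 mm over the floor. A panel fully home stands on the floor, its centre 60 mm above this point, blue face to +y.
- pointer (a point): Tip of the yellow pointer fixed to the carriage, close over the white scale on the side of the bench away from the robot; moves with the carriage. Axes as for pocket.
- mark (a point): Tip of the red index line of the red clip fixed on the scale (black lines 10 mm apart); same axes as pocket. The pointer is on the mark when both have the same place along y, the travel. It starts about 26 to 68 mm short of it, on the handwheel's side, so the carriage must go towards the measuring head.
- lens (a point): Centre of the lens of the white measuring head at the bench's +y end, 105 mm above the table; the head (90 x 70 mm, top at 174 mm) is fixed.
- wheel_center (a point): Centre of the handwheel's top face, on its vertical axis, about 104 mm above the table; 124 mm across, at the bench's end opposite the measuring head. Clockwise seen from above moves the carriage towards the measuring head, 25 mm per full turn. It turns stiffly (about 3.5 N at the knob) and stays where it is left; the carriage cannot be pushed by hand.
- knob_center (a point): Centre of the red upright crank knob on the handwheel: 20 mm in diameter, 50 mm tall (25 mm above and below this point; its foot is 1 mm above the wheel's face), 45 mm from the wheel's axis. It spins freely on its own pin, so a gripper holding it from above can carry it round the circle without turning itself.
- paint_can: Bystander: steel paint can with black stirring lid, 100 mm in diameter, 170 mm tall; origin at the centre of its underside.
- jug: Bystander: blue plastic jug 120 x 100 mm, 215 mm tall; origin at the centre of its underside.
- mixing_cup: Bystander: white plastic cup 90 mm across, 100 mm tall; origin at the centre of its underside.
Things that resemble listed ones, but are neither listed nor needed, are in the scene too. What is shaped like the blue_panel but orange or purple is not meant.

How it is judged:
On the way, in this order (a step that is already met when the one before it is completed fails the run):
1. the blue panel stands fully home in the pocket, blue face to the measuring head, let go (z of blue_panel_center in the frame of pocket between 0.055 and 0.063 m and x of blue_panel_center in the frame of pocket between -0.005 and 0.005 m and y of blue_panel_center in the frame of pocket between -0.007 and 0.007 m and angle between blue_panel_center's own z axis and vertical below 0.1 rad and y of lens in the frame of blue_panel_center above 0.02 m and contact force between the fingers and blue_panel below 0.3 N), for 0.2 s.
2. the pointer is on the red index line (y of pointer in the frame of mark between -0.002 and 0.002 m), for 0.2 s.
At the end, for the whole second after the job is handed in: The blue panel stands on the pocket's floor (centre 55 to 63 mm above it, within 5 mm of the pocket's middle across and 7 mm along the travel, upright within 0.1 rad), its blue face towards the measuring head, at rest and released; the pointer is within 2 mm of the red index line along the travel (all of step 1 and all of step 2 and linear speed of blue_panel below 0.02 m/s); the robot touches nothing.
It fails at once if the red panel is displaced by more than 20 mm (distance of red_panel_center from where it was at the start of the episode above 0.02 m).
It fails at once if the can is pushed more than 20 mm or tipped (distance of paint_can from where it was at the start of the episode above 0.02 m or angle between paint_can's own z axis and vertical above 0.3 rad).
It fails at once if the jug is pushed more than 20 mm or tipped (distance of jug from where it was at the start of the episode above 0.02 m or angle between jug's own z axis and vertical above 0.3 rad).
It fails at once if the cup is pushed more than 20 mm or tipped (distance of mixing_cup from where it was at the start of the episode above 0.02 m or angle between mixing_cup's own z axis and vertical above 0.3 rad).
It also fails if it takes over 72 s, if anything falls off the work surface, if the arm or the gripper's body presses on something with over 40 N, if the wrist force passes 120 N, or if a joint passes its speed limit or range.

## Working session

There is one attempt and no reset: what is moved stays moved. The work goes in short steps, Python scripts to look and compute and a tool call to move; the robot and the scene stay as the last step left them, time stands still between calls to the robot, and variables do not carry over. Pictures are saved under pics/ and viewed, and the job is handed in when it is done.

Besides the shell and the picture viewer there is one more tool, called after "Call:" by a JSON object that holds its "op" and its "data", one argument or row to a line. play_rows: Moves the arm, as the interface text tells. Its arguments: {"type":"object","properties":{"moves":{"type":"array"},"squeeze":{"type":"number"}},"required":["moves"]}

```bash
ls; mkdir -p pics; python3 - <<'E'
from station import ctrl, eyes
import cv2
o=ctrl.get_obs(); print({k:(v if not hasattr(v,'round') else v) for k,v in o.items()}); print(ctrl.grasp_offset)
for n in ["scene","side","wrist"]:
    d=eyes.get_image(n); cv2.imwrite(f"pics/{n}0.png",d["img"][:,:,::-1]); print(n,d["camera_matrix"],d["cam_to_world"])
E
```

```text
pics
{'t': 0.0, 'q': array([ 1.19795225e+00,  5.33684573e-02,  1.61431153e+00,  1.63611779e-05,
        1.47602714e+00, -1.18988791e-01]), 'dq': array([-0.00063068, -0.00138327,  0.00106319,  0.00067323,  0.00140482,
        0.00176803]), 'effort': array([-5.05546850e-04, -3.93677473e+01, -3.70180357e+01, -1.73750359e-04,
        7.08263658e-03,  1.78147519e-05]), 'tool_pos': array([0.15669317, 0.60431898, 0.20174544]), 'tool_rot': array([-1.5636432 ,  0.19975559, -0.19892012]), 'contact_force': array([ 0.2833226 , -0.00123807,  0.76610252]), 'wrist_torque': array([ 0.02316747, -0.03246223,  0.00395011]), 'opening': 0.0857102831395786}
0.0187
scene [[478.25112608   0.         318.05649814]
 [  0.         478.25112608 237.63149698]
 [  0.           0.           1.        ]] [[-0.66406236 -0.50443558  0.55187492  1.23326645]
 [ 0.74765162 -0.44190285  0.49572062  0.62083289]
 [-0.00618402  0.74179958  0.67059312  0.95862314]
 [ 0.          0.          0.          1.        ]]
side [[526.90837426   0.         314.73995563]
 [  0.         526.90837426 240.6769331 ]
 [  0.           0.           1.        ]] [[ 0.99904819  0.03372576 -0.0276637   0.48922153]
 [-0.04263031  0.62057839 -0.78298475 -1.22845193]
 [-0.00923926  0.78341881  0.62142546  1.07208016]
 [ 0.          0.          0.          1.        ]]
wrist [[371.64829954   0.         319.08260396]
 [  0.         371.64829954 237.33640263]
 [  0.           0.           1.        ]] [[ 0.25099051 -0.92530911 -0.28426539  0.08260543]
 [ 0.96798828  0.23944913  0.07525155  0.62364857]
 [-0.00156384 -0.29405299  0.95578784  0.37166533]
 [ 0.          0.          0.          1.        ]]
```

View pics/scene0.png

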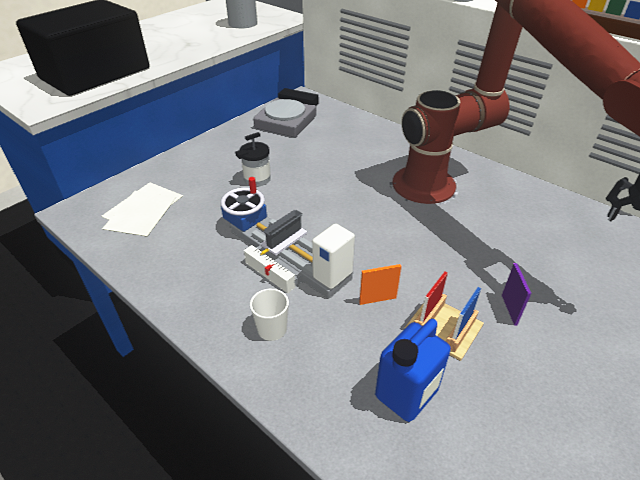

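View pics/side0.png

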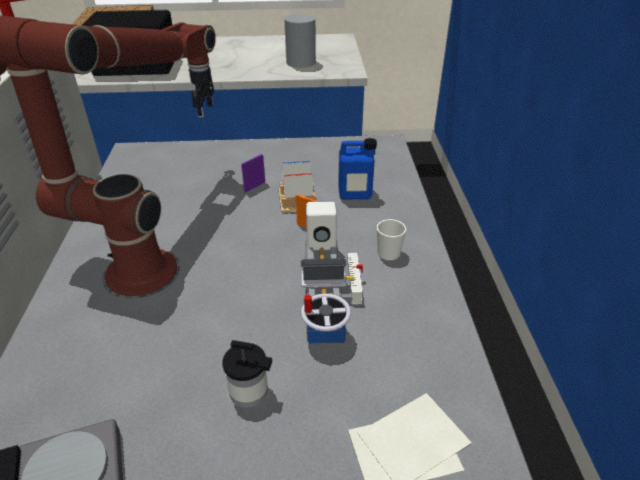

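View pics/wrist0.png

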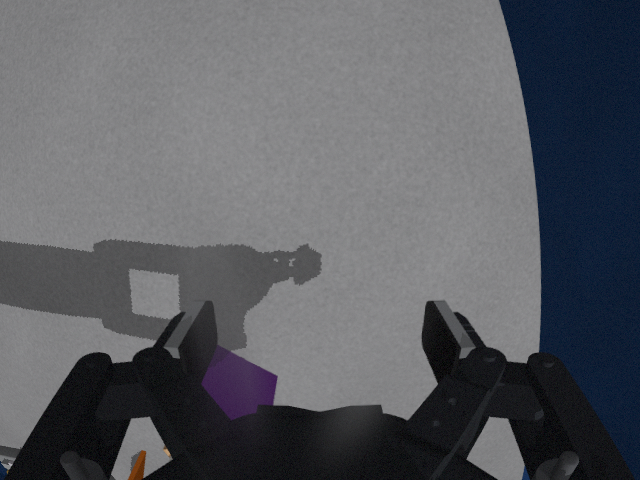

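The scene image shows the rack at about (450,320): red panel at (434,295), blue panel at (467,312). The bench has its wheel at (243,207), the pocket at (284,230) and the head at (333,255). The orange (380,285) and purple (516,293) panels stand outside the rack, so they are decoys. Next I triangulate.

```bash
cat > h.py <<'E'
import numpy as np, cv2
from station import ctrl, eyes, find_in, regions_of, pinpoint
def ray(d,p,fish=False):
    K=d["camera_matrix"];T=d["cam_to_world"]
    u=(p[0]-K[0,2])/K[0,0]; v=(p[1]-K[1,2])/K[1,1]
    if fish:
        r=np.hypot(u,v); s=np.sin(r)/r if r>1e-9 else 1
        c=np.array([u*s,-v*s,-np.cos(r)])
    else: c=np.array([u,-v,-1.0])
    c=T[:3,:3]@c; return T[:3,3],c/np.linalg.norm(c)
def proj(d,X,fish=False):
    K=d["camera_matrix"];T=d["cam_to_world"]
    c=T[:3,:3].T@(np.asarray(X)-T[:3,3]); x,y,z=c[0],-c[1],-c[2]
    if fish:
        rr=np.hypot(x,y); th=np.arctan2(rr,z); return np.array([K[0,2]+K[0,0]*th*x/rr,K[1,2]+K[1,1]*th*y/rr])
    return np.array([K[0,2]+K[0,0]*x/z,K[1,2]+K[1,1]*y/z])
def tri(rs):
    A=np.zeros((3,3));b=np.zeros(3)
    for o,c in rs:
        P=np.eye(3)-np.outer(c,c);A+=P;b+=P@o
    X=np.linalg.solve(A,b)
    return X,[np.linalg.norm((np.eye(3)-np.outer(c,c))@(X-o)) for o,c in rs]
def atz(d,p,z,fish=False):
    o,c=ray(d,p,fish); return o+c*(z-o[2])/c[2]
E
python3 - <<'E'
from h import *
np.set_printoptions(precision=4,suppress=True)
D={n:eyes.get_image(n) for n in ["scene","side"]}
for q in ["blue_panel_center","blue_panel","red_panel_center","pocket","pointer","mark","lens","wheel_center","knob_center","paint_can","jug","mixing_cup"]:
    a={n:pinpoint(n,q)[:2] for n in D}
    print(q,{n:[(np.round(x["point"]).tolist(),round(x["score"],2)) for x in a[n]] for n in D})
    if a["scene"] and a["side"]:
        X,e=tri([ray(D[n],a[n][0]["point"]) for n in D]); print("   ",X,np.round(e,4))
for n,bx in [("scene",(360,240,540,430)),("side",(230,130,400,220)),("scene",(200,160,370,310)),("side",(270,190,410,350))]:
    im=D[n]["img"][bx[1]:bx[3],bx[0]:bx[2],::-1]; s=min(800//im.shape[1],600//im.shape[0]); cv2.imwrite(f"pics/c_{n}{bx[0]}.png",cv2.resize(im,None,fx=s,fy=s,interpolation=cv2.INTER_CUBIC)); print(s)
E
```

```text
blue_panel_center {'scene': [([380.0, 285.0], 0.86), ([517.0, 292.0], 0.77)], 'side': [([255.0, 172.0], 0.84), ([297.0, 178.0], 0.75)]}
    [0.442  0.2251 0.1303] [0.1116 0.1116]
blue_panel {'scene': [([380.0, 301.0], 0.81), ([461.0, 333.0], 0.61)], 'side': [([257.0, 188.0], 0.79), ([307.0, 230.0], 0.74)]}
    [0.4428 0.23   0.0686] [0.1092 0.1092]
red_panel_center {'scene': [([433.0, 302.0], 0.71)], 'side': [([299.0, 191.0], 0.93)]}
    [0.4905 0.3239 0.0662] [0.0013 0.0013]
pocket {'scene': [([258.0, 256.0], 0.66)], 'side': [([326.0, 281.0], 0.69)]}
    [ 0.5947 -0.1339  0.0326] [0.0391 0.0391]
pointer {'scene': [([466.0, 317.0], 0.33)], 'side': [([354.0, 277.0], 0.56)]}
    [ 0.5381  0.2796 -0.1221] [0.1994 0.1994]
mark {'scene': [([406.0, 396.0], 0.56), ([271.0, 264.0], 0.52)], 'side': [([356.0, 266.0], 0.6)]}
    [ 0.6425  0.3204 -0.2403] [0.0686 0.0686]
lens {'scene': [([320.0, 247.0], 0.97)], 'side': [([320.0, 237.0], 0.68)]}
    [0.5502 0.0132 0.0991] [0.0007 0.0007]
wheel_center {'scene': [([237.0, 198.0], 0.69)], 'side': [([325.0, 311.0], 0.57), ([390.0, 256.0], 0.22)]}
    [ 0.5518 -0.3018  0.1065] [0.0059 0.0059]
knob_center {'scene': [([270.0, 329.0], 0.64)], 'side': [([307.0, 305.0], 0.56)]}
    [ 0.5914 -0.0462 -0.1775] [0.0932 0.0932]
paint_can {'scene': [([255.0, 177.0], 0.86)], 'side': [([245.0, 390.0], 0.88)]}
    [ 0.3496 -0.4567  0.0059] [0.0059 0.0059]
jug {'scene': [([404.0, 393.0], 0.94), ([461.0, 330.0], 0.26)], 'side': [([352.0, 190.0], 0.68)]}
    [0.6928 0.3958 0.007 ] [0.01 0.01]
mixing_cup {'scene': [([274.0, 331.0], 0.81)], 'side': [([390.0, 255.0], 0.98), ([245.0, 391.0], 0.57)]}
    [ 0.7711  0.0506 -0.0093] [0.004 0.004]
3
4
4
3
```

View pics/c_scene360.png

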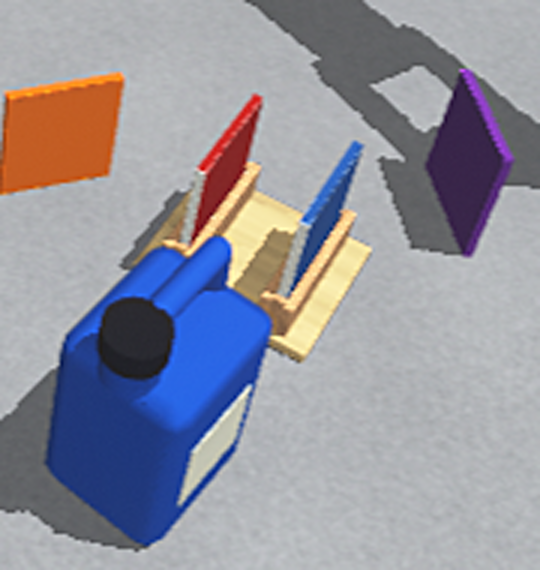

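View pics/c_side230.png

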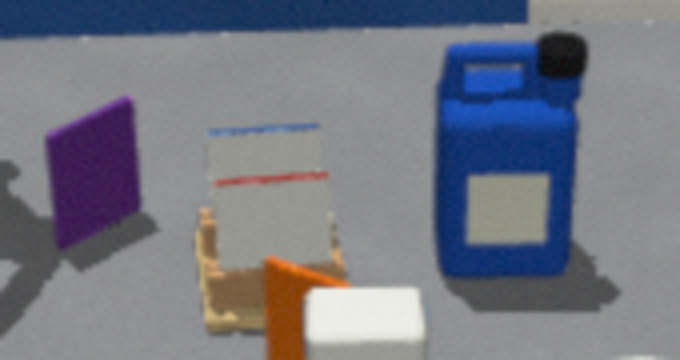

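View pics/c_scene200.png

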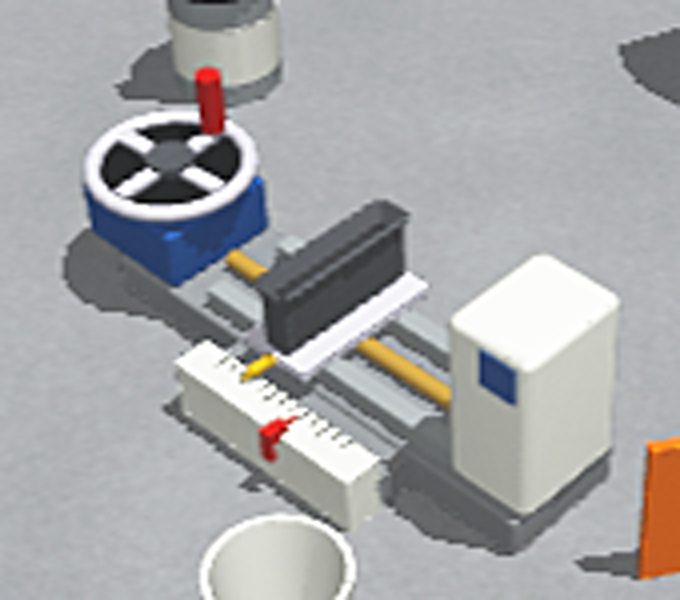

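View pics/c_side270.png

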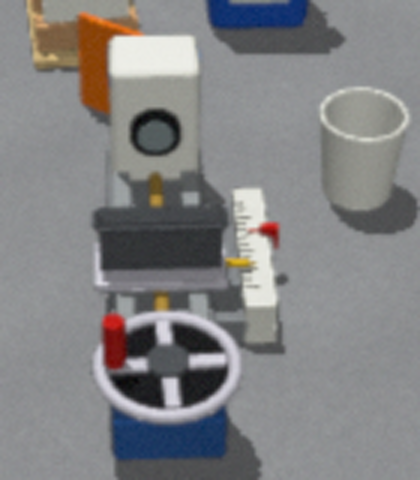

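The enlarged crops confirm it. Of the look-alikes, orange (380,285) and purple (516,293) are loose decoys and red (434,295) is the other slot. The blue one in the rack, with its top edge at (461,314)–(480,288), is the target; its blue face points to +y (towards scene, away from side). Next come poses from hand-picked pixels.

```bash
python3 - <<'E'
from h import *
from scipy.spatial.transform import Rotation as R
np.set_printoptions(precision=4,suppress=True)
D={n:eyes.get_image(n) for n in ["scene","side"]}
def T(n,a,b):
    X,e=tri([ray(D["scene"],a),ray(D["side"],b)]); print(n,X,np.round(e[0],4)); return X
S=lambda x,y,s,ox,oy:(ox+(x+.5)/s-.5,oy+(y+.5)/s-.5)
A=T("blue top nearjug",S(303,222,3,360,240),S(319,126,4,230,130))
B=T("blue top far",S(358,146,3,360,240),S(210,130,4,230,130))
print(np.linalg.norm(A-B),(A+B)/2,np.degrees(np.arctan2(*(A-B)[1::-1])))
A=T("red top nearjug",S(200,172,3,360,240),S(328,175,4,230,130))
B=T("red top far",S(257,98,3,360,240),S(217,183,4,230,130))
print(np.linalg.norm(A-B),(A+B)/2,np.degrees(np.arctan2(*(A-B)[1::-1])))
A=T("pocket mouth +x,-y corner?",S(265,292,4,200,160),S(227,229,3,270,190))
B=T("pocket mouth far -x",S(382,203,4,200,160),S(94,225,3,270,190))
print(np.linalg.norm(A-B),(A+B)/2,np.degrees(np.arctan2(*(A-B)[1::-1])))
k1=T("knob top",S(208,72,4,200,160),S(113,319,3,270,190))
T("wheel hub",S(170,157,4,200,160),S(167,360,3,270,190))
p=T("pointer tip",S(245,378,4,200,160),S(254,264,3,270,190))
m=T("mark tip",S(297,419,4,200,160),S(247,230,3,270,190))
o=ctrl.get_obs(); M=R.from_rotvec(o["tool_rot"]).as_matrix(); print(M)
E
```

```text
blue top nearjug [0.532  0.4092 0.1322] 0.0008
blue top far [0.4367 0.4044 0.1329] 0.0024
0.09540551773861754 [0.4844 0.4068 0.1325] 2.8923279604013725
red top nearjug [0.5378 0.3268 0.1306] 0.002
red top far [0.4424 0.3193 0.1309] 0.0015
0.09563684185191379 [0.4901 0.323  0.1307] 4.534254778331125
pocket mouth +x,-y corner? [ 0.611  -0.1283  0.1064] 0.0015
pocket mouth far -x [ 0.4917 -0.1281  0.1138] 0.0028
0.11958662048725532 [ 0.5514 -0.1282  0.1101] -0.08980784883316745
knob top [ 0.5032 -0.2924  0.1547] 0.0009
wheel hub [ 0.5481 -0.2916  0.1033] 0.0011
pointer tip [ 0.6405 -0.121   0.0533] 0.0003
mark tip [ 0.6406 -0.0688  0.0497] 0.002
[[ 0.968  -0.      0.2511]
 [-0.2511 -0.      0.968 ]
 [-0.     -1.     -0.    ]]
```

```bash
python3 - <<'E'
from h import *
np.set_printoptions(precision=4,suppress=True)
for n,bx in [("scene",(210,165,310,290)),("side",(290,190,390,340))]:
    d=eyes.get_image(n); im=d["img"][bx[1]:bx[3],bx[0]:bx[2],::-1]; cv2.imwrite(f"pics/d_{n}.png",cv2.resize(im,None,fx=4.8 if n=="scene" else 4,fy=4.8 if n=="scene" else 4,interpolation=cv2.INTER_CUBIC))
E
```

Call:
{"op": "play_rows", "data": {
  "moves": [
    {"x": 2.5, "y": -1.5, "turn": 2},
    {"x": 3.5, "y": -2.1, "turn": 3},
    {"x": 3.5, "y": -2.1, "turn": 3},
    {"x": 3.5, "y": -2.1, "turn": 3},
    {"x": 3.5, "y": -2.1, "turn": 3},
    {"x": 3.5, "y": -2.1, "turn": 3},
    {"x": 3.0, "y": -2.1, "turn": 1.2},
    {"x": 2.0, "y": -1.2}
  ],
  "squeeze": 60
}}

```text
invalid input
```

```bash
python3 - <<'E'
from h import *
np.set_printoptions(precision=4,suppress=True)
d=eyes.get_image("wrist"); print(ctrl.get_obs()["t"],ctrl.get_obs()["tool_pos"])
im=d["img"][:,:,::-1].copy()
for X in [(0.4844,0.4068,0.13),(0.532,.4092,.13),(.4367,.4044,.13)]:
    p=proj(d,X,True);print(p); cv2.circle(im,tuple(int(v) for v in p),3,(0,255,255),1)
cv2.imwrite("pics/w1.png",im); print(pinpoint("wrist","blue_panel_center"))
E
```

```text
1.7 [0.1569 0.605  0.203 ]
[231.5348 519.2046]
[247.3918 535.5183]
[213.8456 499.9543]
[{'point': [231.6, 388.8], 'score': 0.67}]
```

View pics/w1.png

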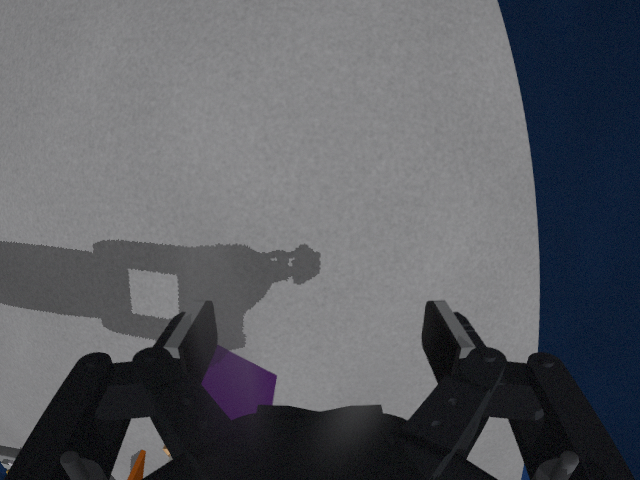

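View pics/d_scene.png

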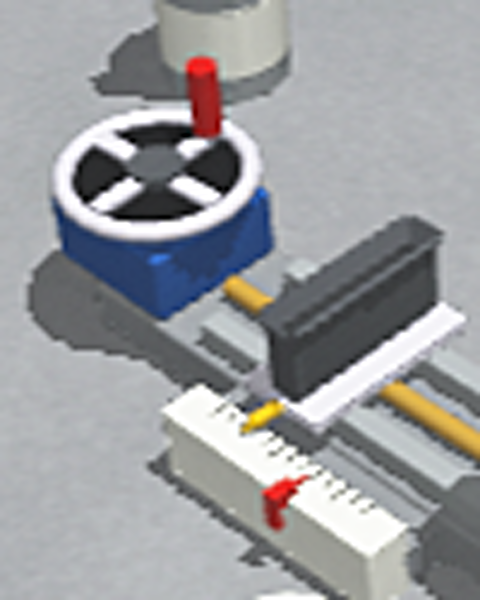

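View pics/d_side.png

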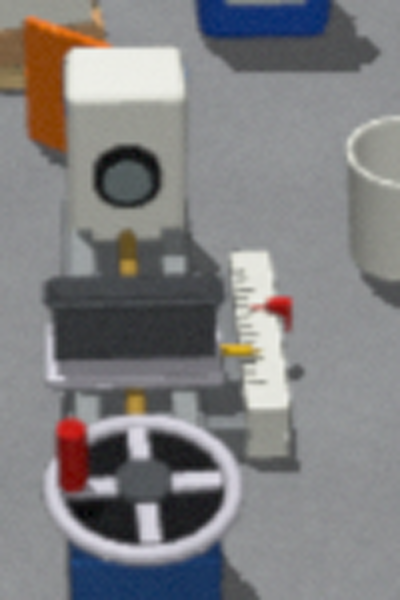

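The wrist view is unchanged because the call was refused ("invalid input"). I'll retry with every key given.

Call:
{"op": "play_rows", "data": {
  "moves": [
    {"x": 2.5, "y": -1.5, "z": 0, "turn": 2, "jaw": 8.5},
    {"x": 3.5, "y": -2.1, "z": 0, "turn": 3, "jaw": 8.5},
    {"x": 3.5, "y": -2.1, "z": 0, "turn": 3, "jaw": 8.5},
    {"x": 3.5, "y": -2.1, "z": 0, "turn": 3, "jaw": 8.5},
    {"x": 3.5, "y": -2.1, "z": 0, "turn": 3, "jaw": 8.5},
    {"x": 3.5, "y": -2.1, "z": 0, "turn": 3, "jaw": 8.5},
    {"x": 3.0, "y": -2.1, "z": 0, "turn": 1.2, "jaw": 8.5},
    {"x": 2.0, "y": -1.2, "z": 0, "turn": 0, "jaw": 8.5}
  ],
  "squeeze": 60
}}

```text
t: 2.42
tool_pos: [0.4096, 0.4497, 0.2031]
tool_rot: [-1.571, -0.049, 0.048]
contact_force: [-0.4, 0.6, 0.3]
opening: 0.0849
```

```bash
python3 - <<'E'
from h import *
np.set_printoptions(precision=4,suppress=True)
d=eyes.get_image("wrist"); print(ctrl.get_obs()["t"],ctrl.get_obs()["tool_pos"])
im=d["img"][:,:,::-1].copy()
for X in [(0.4844,0.4068,0.13),(0.532,.4092,.13),(.4367,.4044,.13)]:
    p=proj(d,X,True);print(p); cv2.circle(im,tuple(int(v) for v in p),3,(0,255,255),1)
cv2.imwrite("pics/w2.png",im)
E
```

```text
2.4667 [0.4122 0.4482 0.2031]
[256.8092 329.3565]
[260.7602 377.5782]
[253.132  272.0731]
```

View pics/w2.png

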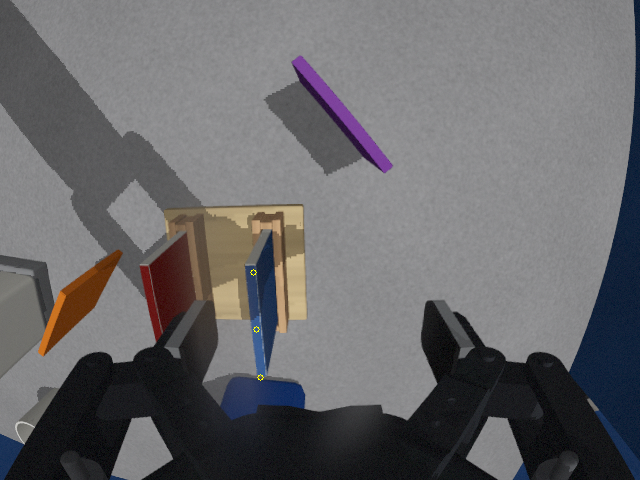

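```bash
python3 - <<'E'
import cv2
im=cv2.imread("pics/w2.png")[215:395,200:320]; cv2.imwrite("pics/w2c.png",cv2.resize(im,None,fx=3.3,fy=3.3,interpolation=cv2.INTER_CUBIC))
E
```

```text
(no output)
```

View pics/w2c.png

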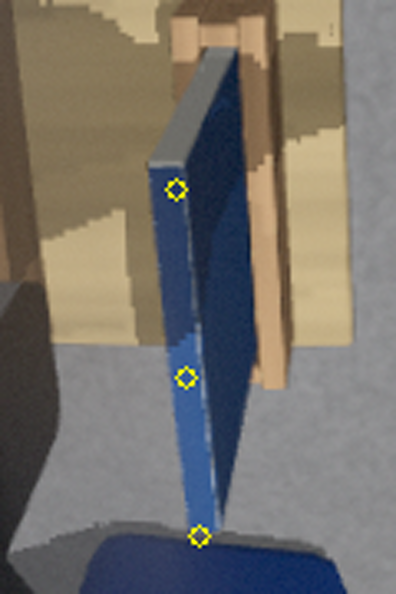

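```bash
python3 - <<'E'
from h import *
np.set_printoptions(precision=4,suppress=True)
d=eyes.get_image("wrist"); o=ctrl.get_obs(); print(o["tool_pos"],o["tool_rot"])
f=lambda x,y:(200+(x+.5)/3.3-.5,215+(y+.5)/3.3-.5)
for z in (.126,.130,.134):
    a=atz(d,f(168,165),z,True);b=atz(d,f(203,532),z,True)
    print(z,a,b,(a+b)/2,np.linalg.norm(a-b),np.degrees(np.arctan2(*(b-a)[1::-1])))
E
```

```text
[0.4099 0.4498 0.203 ] [-1.5708 -0.0469  0.0456]
0.126 [0.4354 0.4002 0.126 ] [0.5362 0.407  0.126 ] [0.4858 0.4036 0.126 ] 0.10103648501974179 3.8516374384292487
0.13 [0.4337 0.4009 0.13  ] [0.5329 0.4076 0.13  ] [0.4833 0.4043 0.13  ] 0.0993978888563343 3.8516374384292256
0.134 [0.4321 0.4016 0.134 ] [0.5296 0.4082 0.134 ] [0.4809 0.4049 0.134 ] 0.0977592926929267 3.8516374384292384
```

Wrist view: the blue top edge runs from (251,265) to (261,376), which gives centre (0.484, 0.4045), top at z≈0.129 and yaw 3.85°. That agrees with the triangulation. Moving above it and descending.

Call:
{"op": "play_rows", "data": {
  "moves": [
    {"x": 2.5, "y": -1.5, "z": 0, "turn": 0.4, "jaw": 8.5},
    {"x": 2.5, "y": -1.5, "z": 0, "turn": 0, "jaw": 8.5},
    {"x": 2.4, "y": -1.5, "z": 0, "turn": 0, "jaw": 8.5},
    {"x": 0, "y": 0, "z": -3.0, "turn": 0, "jaw": 8.5},
    {"x": 0, "y": 0, "z": -3.5, "turn": 0, "jaw": 8.5},
    {"x": 0, "y": 0, "z": -2.5, "turn": 0, "jaw": 8.5},
    {"x": 0, "y": 0, "z": -1.4, "turn": 0, "jaw": 8.5},
    {"x": 0, "y": 0, "z": 0, "turn": 0, "jaw": 8.5}
  ],
  "squeeze": 60
}}

```text
t: 3.18
tool_pos: [0.4779, 0.4058, 0.0944]
tool_rot: [-1.574, -0.051, 0.062]
contact_force: [-0.7, -0.4, -0.3]
opening: 0.0851
```

```bash
python3 - <<'E'
from h import *
d=eyes.get_image("wrist"); print(ctrl.get_obs())
cv2.imwrite("pics/w3.png",d["img"][:,:,::-1])
E
```

```text
{'t': 3.2333, 'q': array([ 5.85324049e-01,  1.48412159e-01,  1.69190935e+00,  1.48391128e-04,
        1.30490399e+00, -1.05711575e+00]), 'dq': array([-0.00319044, -0.03533999, -0.05731561, -0.00245059,  0.00426769,
       -0.00077247]), 'effort': array([-1.20456903e-01, -3.98393333e+01, -3.35126281e+01, -4.38380608e-03,
       -2.16730748e-02,  2.09259277e-03]), 'tool_pos': array([0.47938326, 0.40680893, 0.0972693 ]), 'tool_rot': array([-1.57183863, -0.05375631,  0.05874216]), 'contact_force': array([ 1.02902606, -0.95647803,  0.53538892]), 'wrist_torque': array([-0.05562262, -0.03020072, -0.04307272]), 'opening': 0.08512372881090215}
```

View pics/w3.png

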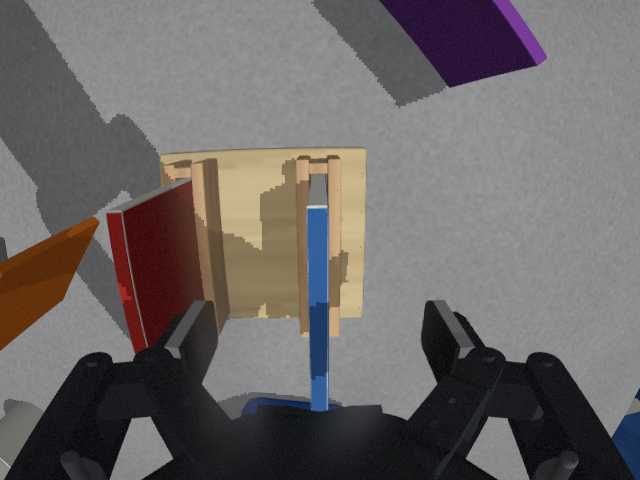

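Wrist view: the panel's blue edge (308–328) sits midway between the pads (212, 425), and it is well aligned. One settling row, then close.

Call:
{"op": "play_rows", "data": {
  "moves": [
    {"x": 0, "y": 0, "z": 0, "turn": 0, "jaw": 8.5}
  ]
}}

```text
t: 3.32
tool_pos: [0.4814, 0.408, 0.1007]
tool_rot: [-1.569, -0.058, 0.055]
contact_force: [0.4, -0.9, 0.8]
opening: 0.085
```

Call:
{"op": "play_rows", "data": {
  "moves": [
    {"x": 0.2, "y": -0.2, "z": 0, "turn": 0, "jaw": 3},
    {"x": 0, "y": 0, "z": 0, "turn": 0, "jaw": 0},
    {"x": 0, "y": 0, "z": 0, "turn": 0, "jaw": 0},
    {"x": 0, "y": 0, "z": 0, "turn": 0, "jaw": 0},
    {"x": 0, "y": 0, "z": 0, "turn": 0, "jaw": 0},
    {"x": 0, "y": 0, "z": 0, "turn": 0, "jaw": 0}
  ],
  "squeeze": 60
}}

```text
t: 3.82
tool_pos: [0.483, 0.405, 0.0993]
tool_rot: [-1.57, -0.056, 0.055]
contact_force: [-0.0, 0.0, -0.3]
opening: 0.0119
```

Call:
{"op": "play_rows", "data": {
  "moves": [
    {"x": 0, "y": 0, "z": 0, "turn": 0, "jaw": 0},
    {"x": 0, "y": 0, "z": 0, "turn": 0, "jaw": 0},
    {"x": 0, "y": 0, "z": 0, "turn": 0, "jaw": 0}
  ]
}}

```text
t: 4.07
tool_pos: [0.4832, 0.4051, 0.0994]
tool_rot: [-1.57, -0.056, 0.055]
contact_force: [1.3, -0.2, 1.3]
opening: 0.0055
```

Call:
{"op": "play_rows", "data": {
  "moves": [
    {"x": 0, "y": 0, "z": 0, "turn": 0, "jaw": 0},
    {"x": 0, "y": 0, "z": 0, "turn": 0, "jaw": 0}
  ]
}}

```text
t: 4.23
tool_pos: [0.4832, 0.4051, 0.0994]
tool_rot: [-1.57, -0.056, 0.055]
contact_force: [0.3, 0.8, 1.6]
opening: 0.0055
```

```bash
python3 - <<'E'
from h import *
d=eyes.get_image("wrist"); print(ctrl.get_obs()["opening"])
cv2.imwrite("pics/w4.png",d["img"][:,:,::-1])
E
```

```text
0.005076921413924025
```

View pics/w4.png

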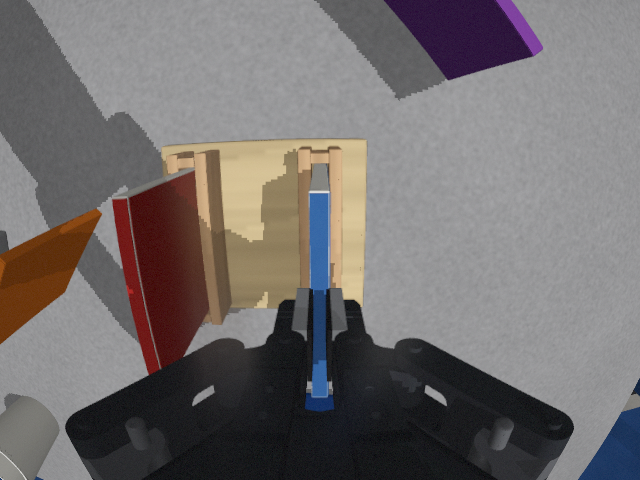

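Gripped and centred. The wrist view shows the pads either side of the blue edge at columns 308–335. Lifting.

Call:
{"op": "play_rows", "data": {
  "moves": [
    {"x": 0, "y": 0, "z": 1.0, "turn": 0, "jaw": 0},
    {"x": 0, "y": 0, "z": 2.0, "turn": 0, "jaw": 0},
    {"x": 0, "y": 0, "z": 3.0, "turn": 0, "jaw": 0},
    {"x": 0, "y": 0, "z": 3.5, "turn": 0, "jaw": 0},
    {"x": 0, "y": 0, "z": 3.5, "turn": 0, "jaw": 0},
    {"x": 0, "y": 0, "z": 3.5, "turn": 0, "jaw": 0},
    {"x": 0, "y": 0, "z": 3.0, "turn": 0, "jaw": 0},
    {"x": 0, "y": 0, "z": 1.5, "turn": 0, "jaw": 0}
  ]
}}

```text
t: 4.95
tool_pos: [0.4837, 0.4056, 0.3146]
tool_rot: [-1.567, -0.06, 0.051]
contact_force: [-0.2, 0.7, -0.3]
opening: 0.005
```

```bash
python3 - <<'E'
from h import *
for n in ["scene","side"]:
    d=eyes.get_image(n); cv2.imwrite(f"pics/{n}5.png",d["img"][:,:,::-1])
print(ctrl.get_obs())
E
```

```text
{'t': 5.05, 'q': array([ 5.79897868e-01,  2.19315365e-02,  1.46365879e+00, -2.84793933e-07,
        1.64963451e+00, -1.06178451e+00]), 'dq': array([-0.0022526 ,  0.03769518,  0.08748252, -0.00011793, -0.02342712,
       -0.00089689]), 'effort': array([-2.84409744e-02, -3.94065714e+01, -3.86245966e+01, -1.85257981e-03,
        1.61431376e-01,  1.00479469e-04]), 'tool_pos': array([0.48395946, 0.40570518, 0.31305516]), 'tool_rot': array([-1.56677675, -0.05992342,  0.05136932]), 'contact_force': array([ 0.6547724 ,  0.03695997, -0.98395655]), 'wrist_torque': array([ 0.05518444, -0.05589415, -0.00695377]), 'opening': 0.004925028820063208}
```

View pics/scene5.png

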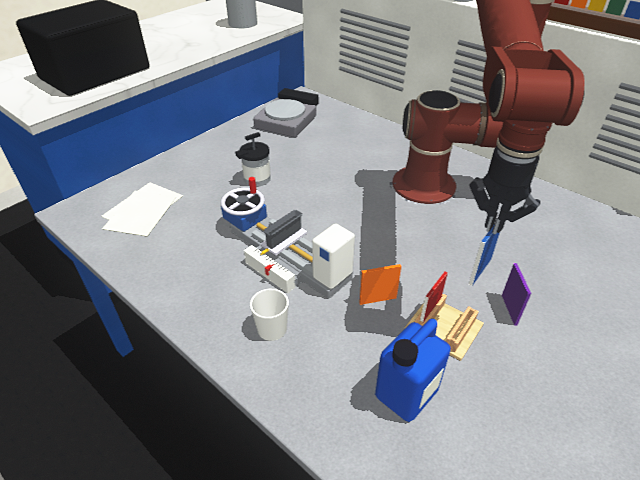

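View pics/side5.png

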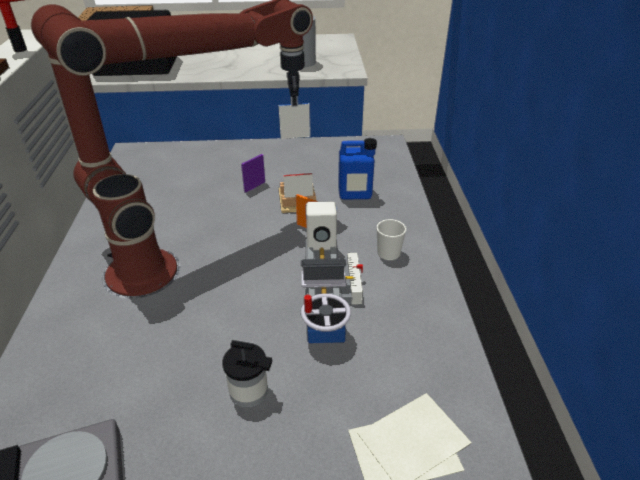

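Panel held: scene (486,255), side (294,121), red panel undisturbed in the rack. Carrying it over towards the pocket.

Call:
{"op": "play_rows", "data": {
  "moves": [
    {"x": 0.2, "y": -2.0, "z": 0, "turn": 0, "jaw": 0},
    {"x": 0.5, "y": -3.5, "z": 0, "turn": -1, "jaw": 0},
    {"x": 0.5, "y": -4.0, "z": 0, "turn": -1, "jaw": 0},
    {"x": 0.5, "y": -4.0, "z": 0, "turn": -1, "jaw": 0},
    {"x": 0.5, "y": -4.0, "z": 0, "turn": -1, "jaw": 0},
    {"x": 0.5, "y": -4.0, "z": 0, "turn": 0, "jaw": 0},
    {"x": 0.5, "y": -4.0, "z": 0, "turn": 0, "jaw": 0},
    {"x": 0.5, "y": -4.0, "z": 0, "turn": 0, "jaw": 0}
  ]
}}

```text
t: 5.72
tool_pos: [0.5185, 0.1081, 0.3052]
tool_rot: [-1.571, 0.003, 0.005]
contact_force: [1.1, -0.3, -1.4]
opening: 0.0052
```

Call:
{"op": "play_rows", "data": {
  "moves": [
    {"x": 0.5, "y": -4.0, "z": 0, "turn": 0, "jaw": 0},
    {"x": 0.5, "y": -4.0, "z": 0, "turn": 0, "jaw": 0},
    {"x": 0.5, "y": -4.0, "z": 0, "turn": 0, "jaw": 0},
    {"x": 0.5, "y": -4.0, "z": 0, "turn": 0, "jaw": 0},
    {"x": 0.5, "y": -4.0, "z": 0, "turn": 0, "jaw": 0},
    {"x": 0.4, "y": -2.5, "z": 0, "turn": 0, "jaw": 0},
    {"x": 0, "y": -1.2, "z": 0, "turn": 0, "jaw": 0},
    {"x": 0, "y": 0, "z": 0, "turn": 0, "jaw": 0}
  ]
}}

```text
t: 6.38
tool_pos: [0.5477, -0.1288, 0.3054]
tool_rot: [-1.569, 0.006, 0.002]
contact_force: [-0.0, 1.2, -0.9]
opening: 0.0051
```

Call:
{"op": "play_rows", "data": {
  "moves": [
    {"x": 0, "y": 0, "z": 0, "turn": 0, "jaw": 0},
    {"x": 0, "y": 0, "z": 0, "turn": 0, "jaw": 0},
    {"x": 0, "y": 0, "z": 0, "turn": 0, "jaw": 0}
  ]
}}

```text
t: 6.63
tool_pos: [0.5488, -0.1254, 0.3086]
tool_rot: [-1.57, -0.002, 0.003]
contact_force: [0.5, 0.3, -0.6]
opening: 0.0049
```

```bash
python3 - <<'E'
from h import *
print(ctrl.get_obs())
for n in ["wrist","side","scene"]:
    d=eyes.get_image(n); cv2.imwrite(f"pics/{n}6.png",d["img"][:,:,::-1])
E
```

```text
{'t': 6.6333, 'q': array([-3.57067215e-01, -1.35438140e-01,  1.62201834e+00,  4.49968433e-04,
        1.65567887e+00, -1.93095740e+00]), 'dq': array([ 0.00188797, -0.00299156, -0.00679949, -0.00482545, -0.00022359,
       -0.00254038]), 'effort': array([-4.15743431e-01, -3.23429954e+01, -3.85242498e+01, -1.46644155e-02,
       -7.91471302e-05,  3.22069849e-03]), 'tool_pos': array([ 0.54879619, -0.12539049,  0.30863713]), 'tool_rot': array([-1.57014116, -0.00209305,  0.00282602]), 'contact_force': array([ 0.51545733,  0.33322546, -0.56256896]), 'wrist_torque': array([ 0.04548415,  0.05803929, -0.00035784]), 'opening': 0.004852249926770889}
```

View pics/wrist6.png

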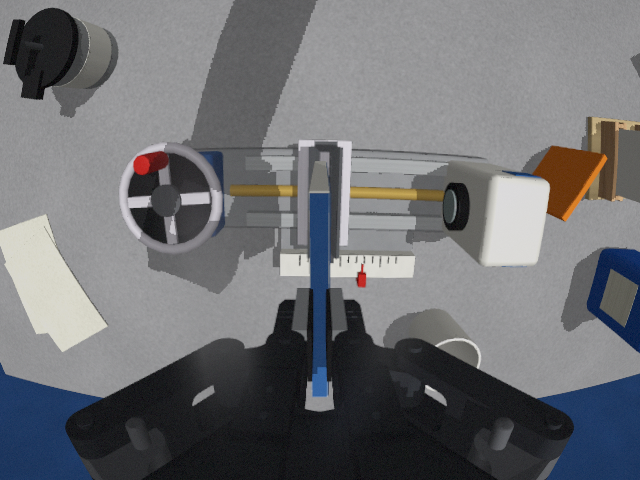

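View pics/scene6.png

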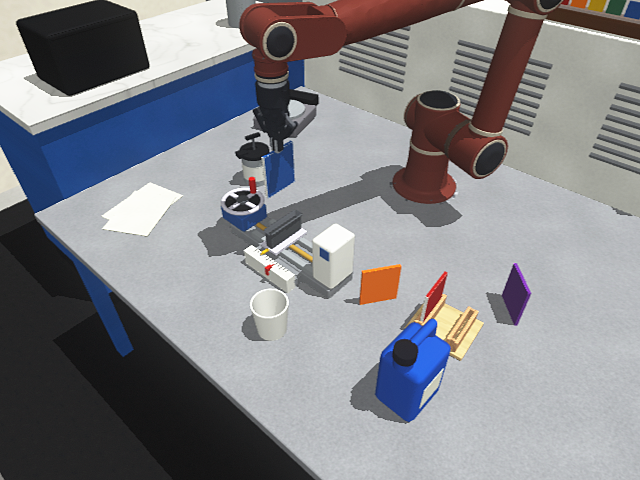

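View pics/side6.png

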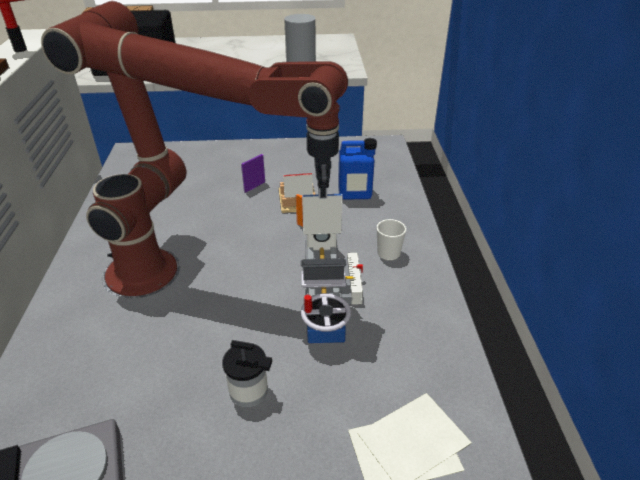

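Wrist view: the held panel's top edge is at column 319, rows 190–396. The pocket (300–350, 140–245) lies under it, with the wheel hub at (166,200). Enlarging to measure pocket and panel.

```bash
python3 - <<'E'
import cv2
im=cv2.imread("pics/wrist6.png")
cv2.imwrite("pics/w6a.png",cv2.resize(im[130:260,270:420],None,fx=4.5,fy=4.5,interpolation=cv2.INTER_CUBIC))
cv2.imwrite("pics/w6b.png",cv2.resize(im[370:415,295:345],None,fx=8,fy=8,interpolation=cv2.INTER_CUBIC))
E
```

```text
(no output)
```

View pics/w6a.png

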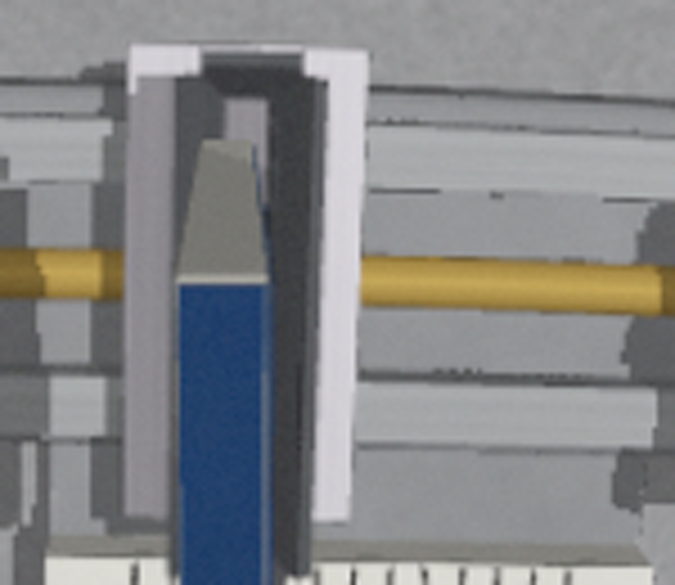

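View pics/w6b.png

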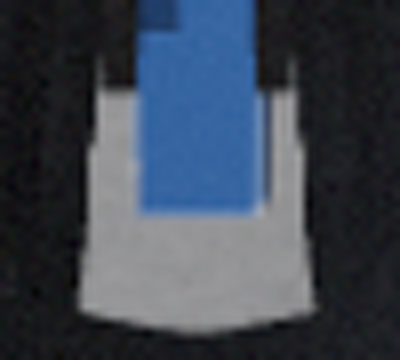

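```bash
python3 - <<'E'
from h import *
np.set_printoptions(precision=4,suppress=True)
d=eyes.get_image("wrist"); o=ctrl.get_obs(); print(o["tool_pos"],o["tool_rot"],o["t"])
f=lambda x,y:(270+(x+.5)/4.5-.5,130+(y+.5)/4.5-.5)
g=lambda x,y:(295+(x+.5)/8-.5,370+(y+.5)/8-.5)
P=lambda n,p,z:print(n,np.round(p,1),z,atz(d,p,z,True))
for z in (.05,.055,.06): P("floor end",f(245,98),z); P("floor L",f(222,105),z);P("floor R",f(268,105),z)
for z in (.105,.11,.115): P("mouth L far",f(174,80),z);P("mouth R far",f(327,80),z); P("mouth end outer",f(250,55),z)
P("mouth L near",f(170,570),.11);P("mouth R near",f(308,570),.11)
tz=o["tool_pos"][2]
P("top -x",f(222,282),tz+.03);P("top +x",g(198,213),tz+.03)
P("bot -x",f(227,140),tz-.09)
S=eyes.get_image("scene");E=eyes.get_image("side")
for n in ["wheel_center","knob_center","lens","mark","pointer","pocket"]:
    try:
        for r in pinpoint("wrist",n)[:2]: print(n,r)
    except Exception as e: print(e)
E
```

```text
[ 0.549  -0.1261  0.3092] [-1.5709 -0.0023  0.0016] 6.8333
floor end [324.1 151.4] 0.05 [ 0.5015 -0.12    0.05  ]
floor L [318.9 152.9] 0.05 [ 0.5033 -0.1258  0.05  ]
floor R [329.2 152.9] 0.05 [ 0.5032 -0.1141  0.05  ]
floor end [324.1 151.4] 0.055 [ 0.5011 -0.12    0.055 ]
floor L [318.9 152.9] 0.055 [ 0.5029 -0.1258  0.055 ]
floor R [329.2 152.9] 0.055 [ 0.5029 -0.1142  0.055 ]
floor end [324.1 151.4] 0.06 [ 0.5008 -0.1201  0.06  ]
floor L [318.9 152.9] 0.06 [ 0.5026 -0.1258  0.06  ]
floor R [329.2 152.9] 0.06 [ 0.5025 -0.1144  0.06  ]
mouth L far [308.3 147.4] 0.105 [ 0.4937 -0.1365  0.105 ]
mouth R far [342.3 147.4] 0.105 [ 0.4935 -0.1026  0.105 ]
mouth end outer [325.2 141.8] 0.105 [ 0.4881 -0.1197  0.105 ]
mouth L far [308.3 147.4] 0.11 [ 0.4934 -0.1364  0.11  ]
mouth R far [342.3 147.4] 0.11 [ 0.4932 -0.1029  0.11  ]
mouth end outer [325.2 141.8] 0.11 [ 0.4879 -0.1198  0.11  ]
mouth L far [308.3 147.4] 0.115 [ 0.4931 -0.1362  0.115 ]
mouth R far [342.3 147.4] 0.115 [ 0.493  -0.1032  0.115 ]
mouth end outer [325.2 141.8] 0.115 [ 0.4877 -0.1199  0.115 ]
mouth L near [307.4 256.3] 0.11 [ 0.6071 -0.1378  0.11  ]
mouth R near [338.1 256.3] 0.11 [ 0.607  -0.1053  0.11  ]
top -x [318.9 192.3] 0.33923083742340243 [ 0.4974 -0.126   0.3392]
top +x [319.3 396.2] 0.33923083742340243 [ 0.5965 -0.1255  0.3392]
bot -x [320.1 160.7] 0.2192308374234024 [ 0.4965 -0.1251  0.2192]
wheel_center {'point': [166.3, 196.9], 'score': 0.7}
wheel_center {'point': [323.6, 193.8], 'score': 0.35}
knob_center {'point': [154.7, 160.7], 'score': 0.96}
lens {'point': [449.1, 203.4], 'score': 0.88}
mark {'point': [363.5, 264.3], 'score': 0.66}
pointer {'point': [92.8, 55.5], 'score': 0.74}
pocket {'point': [325.1, 194.8], 'score': 0.69}
pocket {'point': [92.6, 58.5], 'score': 0.64}
```

The pocket centre is about (0.550, -0.1207) with yaw about -1°. The panel is at (0.547, -0.1256). I'll shift, lower to just above the mouth and look again.

Call:
{"op": "play_rows", "data": {
  "moves": [
    {"x": 0.3, "y": 0.5, "z": -1.0, "turn": -1.0, "jaw": 0},
    {"x": 0, "y": 0, "z": -2.5, "turn": 0, "jaw": 0},
    {"x": 0, "y": 0, "z": -2.5, "turn": 0, "jaw": 0},
    {"x": 0, "y": 0, "z": -2.0, "turn": 0, "jaw": 0},
    {"x": 0, "y": 0, "z": -1.2, "turn": 0, "jaw": 0},
    {"x": 0, "y": 0, "z": 0, "turn": 0, "jaw": 0},
    {"x": 0, "y": 0, "z": 0, "turn": 0, "jaw": 0},
    {"x": 0, "y": 0, "z": 0, "turn": 0, "jaw": 0}
  ]
}}

```text
t: 7.9
tool_pos: [0.5528, -0.1224, 0.2188]
tool_rot: [-1.572, 0.011, -0.015]
contact_force: [-0.1, -0.4, -0.4]
opening: 0.0053
```

```bash
python3 - <<'E'
from h import *
o=ctrl.get_obs(); print(o["t"],o["tool_pos"],o["tool_rot"])
for n,bx,s in [("wrist",(270,100,390,280),3.3),("side",(280,170,370,300),4.5),("scene",(240,150,330,270),4.8)]:
    d=eyes.get_image(n); im=d["img"][bx[1]:bx[3],bx[0]:bx[2],::-1]; cv2.imwrite(f"pics/{n}7.png",cv2.resize(im,None,fx=s,fy=s,interpolation=cv2.INTER_CUBIC))
E
```

```text
7.9 [ 0.55278276 -0.12240217  0.2188414 ] [-1.57164577  0.01101267 -0.01498432]
```

View pics/wrist7.png

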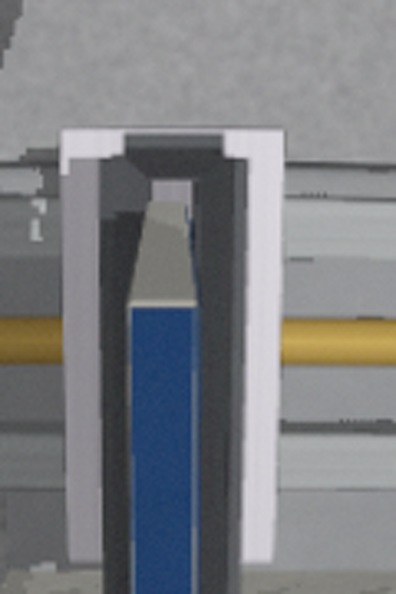

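View pics/side7.png

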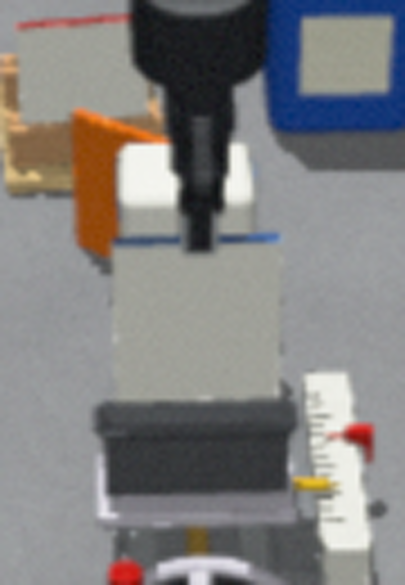

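View pics/scene7.png

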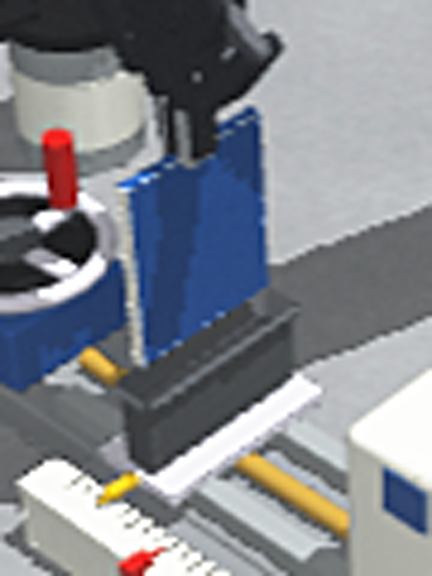

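Side view: the panel (115–280) is centred on the pocket mouth (96–298), so x is good. Wrist view: the panel is parallel to the pocket and slightly to -y. Computing that offset.

```bash
python3 - <<'E'
from h import *
np.set_printoptions(precision=4,suppress=True)
d=eyes.get_image("wrist"); o=ctrl.get_obs(); print(o["tool_pos"],o["tool_rot"],o["t"])
f=lambda x,y:(270+(x+.5)/3.3-.5,100+(y+.5)/3.3-.5)
P=lambda n,p,z:print(n,np.round(p,1),z,atz(d,p,z,True))
tz=o["tool_pos"][2]
P("floor",f(172,190),.055);P("mouthL",f(98,165),.11);P("mouthR",f(246,165),.11);P("mouthL+",f(103,560),.11);P("mouthR+",f(240,560),.11)
P("bot",f(167,203),tz-.09);P("top",f(163.5,304),tz+.03)
E
```

```text
[ 0.5527 -0.1223  0.2187] [-1.5717  0.011  -0.0149] 8.1
floor [321.8 157.2] 0.055 [ 0.5046 -0.1192  0.055 ]
mouthL [299.3 149.7] 0.11 [ 0.4938 -0.1361  0.11  ]
mouthR [344.2 149.7] 0.11 [ 0.4943 -0.1027  0.11  ]
mouthL+ [300.9 269.3] 0.11 [ 0.5894 -0.1377  0.11  ]
mouthR+ [342.4 269.3] 0.11 [ 0.5899 -0.1041  0.11  ]
bot [320.3 161.2] 0.1287030701990183 [ 0.501  -0.1207  0.1287]
top [319.2 191.8] 0.2487030701990183 [ 0.5011 -0.1214  0.2487]
```

Call:
{"op": "play_rows", "data": {
  "moves": [
    {"x": 0, "y": 0.15, "z": 0, "turn": 0, "jaw": 0},
    {"x": 0, "y": 0, "z": -1.0, "turn": 0, "jaw": 0},
    {"x": 0, "y": 0, "z": -1.0, "turn": 0, "jaw": 0},
    {"x": 0, "y": 0, "z": -1.0, "turn": 0, "jaw": 0},
    {"x": 0, "y": 0, "z": -1.0, "turn": 0, "jaw": 0},
    {"x": 0, "y": 0, "z": 0, "turn": 0, "jaw": 0}
  ]
}}

```text
t: 8.6
tool_pos: [0.5501, -0.1199, 0.173]
tool_rot: [-1.569, 0.017, -0.009]
contact_force: [-0.7, 0.4, -1.5]
opening: 0.0051
```

Call:
{"op": "play_rows", "data": {
  "moves": [
    {"x": 0, "y": 0, "z": -1.0, "turn": 0, "jaw": 0},
    {"x": 0, "y": 0, "z": -1.0, "turn": 0, "jaw": 0},
    {"x": 0, "y": 0, "z": -0.6, "turn": 0, "jaw": 0},
    {"x": 0, "y": 0, "z": 0, "turn": 0, "jaw": 0},
    {"x": 0, "y": 0, "z": 0, "turn": 0, "jaw": 0}
  ]
}}

```text
t: 9.02
tool_pos: [0.5516, -0.1204, 0.1503]
tool_rot: [-1.57, 0.014, -0.012]
contact_force: [0.9, -0.2, -0.3]
opening: 0.0053
```

No contact force so far. Going down in small steps until it touches.

Call:
{"op": "play_rows", "data": {
  "moves": [
    {"x": 0, "y": 0, "z": -0.4, "turn": 0, "jaw": 0},
    {"x": 0, "y": 0, "z": -0.3, "turn": 0, "jaw": 0},
    {"x": 0, "y": 0, "z": 0, "turn": 0, "jaw": 0},
    {"x": 0, "y": 0, "z": 0, "turn": 0, "jaw": 0}
  ]
}}

```text
t: 9.35
tool_pos: [0.5533, -0.1213, 0.1473]
tool_rot: [-1.573, 0.01, -0.016]
contact_force: [-2.7, -0.4, 7.5]
opening: 0.0052
```

```bash
python3 - <<'E'
from h import *
o=ctrl.get_obs(); print(o["t"],o["tool_pos"],o["contact_force"])
for n,bx,s in [("side",(280,170,370,300),4.5),("scene",(240,150,330,270),4.8)]:
    d=eyes.get_image(n); im=d["img"][bx[1]:bx[3],bx[0]:bx[2],::-1]; cv2.imwrite(f"pics/{n}8.png",cv2.resize(im,None,fx=s,fy=s,interpolation=cv2.INTER_CUBIC))
E
```

```text
9.35 [ 0.55328305 -0.12128599  0.14731944] [-2.69691665 -0.41091333  7.49259687]
```

View pics/side8.png

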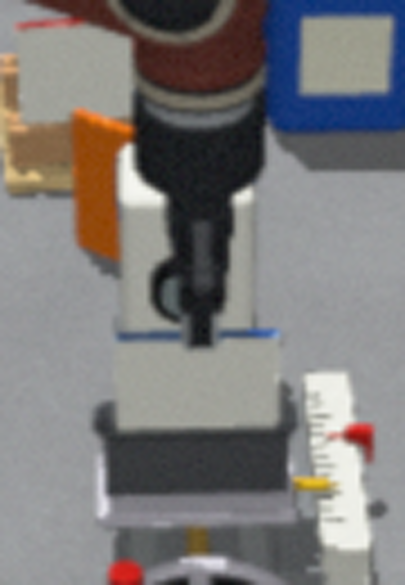

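View pics/scene8.png

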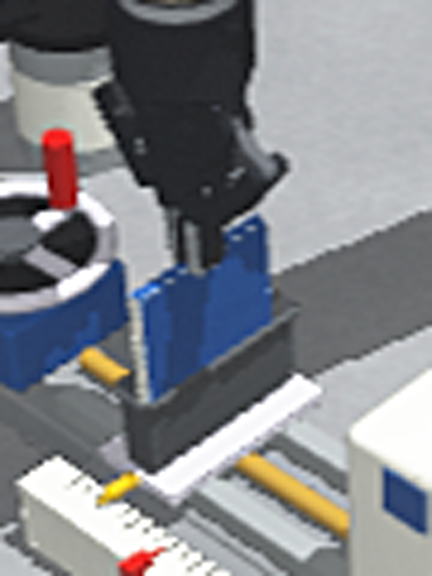

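A 7.5 N reaction at TCP z 0.147. The panel shows about 71 mm above the lip in the side view (rows 335–430), against about 73 mm expected when home. Pressing a bit more to confirm the floor.

Call:
{"op": "play_rows", "data": {
  "moves": [
    {"x": -0.1, "y": 0, "z": -0.4, "turn": 0, "jaw": 0},
    {"x": 0, "y": 0, "z": 0, "turn": 0, "jaw": 0},
    {"x": 0, "y": 0, "z": 0, "turn": 0, "jaw": 0},
    {"x": 0, "y": 0, "z": 0, "turn": 0, "jaw": 0}
  ]
}}

```text
t: 9.78
tool_pos: [0.5537, -0.1222, 0.1472]
tool_rot: [-1.575, 0.007, -0.019]
contact_force: [-6.7, 0.6, 19.2]
opening: 0.0053
```

z stays at 0.1472 while the force rises to 19 N, so it stands on the floor. Relieving the press, then opening.

Call:
{"op": "play_rows", "data": {
  "moves": [
    {"x": 0, "y": 0, "z": 0.6, "turn": 0, "jaw": 0},
    {"x": 0, "y": 0, "z": 0, "turn": 0, "jaw": 0},
    {"x": 0, "y": 0, "z": 0, "turn": 0, "jaw": 4},
    {"x": 0, "y": 0, "z": 0, "turn": 0, "jaw": 4},
    {"x": 0, "y": 0, "z": 0, "turn": 0, "jaw": 4},
    {"x": 0, "y": 0, "z": 0, "turn": 0, "jaw": 4},
    {"x": 0, "y": 0, "z": 0, "turn": 0, "jaw": 4},
    {"x": 0, "y": 0, "z": 0, "turn": 0, "jaw": 4}
  ]
}}

```text
t: 10.45
tool_pos: [0.5508, -0.1205, 0.1456]
tool_rot: [-1.571, 0.013, -0.012]
contact_force: [-0.1, -0.1, -0.0]
opening: 0.0394
```

Call:
{"op": "play_rows", "data": {
  "moves": [
    {"x": 0, "y": 0, "z": 1.5, "turn": 0, "jaw": 4},
    {"x": 0, "y": 0, "z": 3, "turn": 0, "jaw": 4},
    {"x": 0, "y": 0, "z": 4, "turn": 0, "jaw": 4},
    {"x": 0, "y": 0, "z": 3, "turn": 0, "jaw": 4},
    {"x": 0, "y": -3, "z": 0, "turn": 0, "jaw": 4},
    {"x": 0, "y": -3, "z": 0, "turn": 0, "jaw": 4},
    {"x": 0, "y": 0, "z": 0, "turn": 0, "jaw": 4},
    {"x": 0, "y": 0, "z": 0, "turn": 0, "jaw": 4}
  ]
}}

```text
t: 11.12
tool_pos: [0.5507, -0.1815, 0.2607]
tool_rot: [-1.57, 0.015, -0.014]
contact_force: [0.4, -0.6, -0.9]
opening: 0.0402
```

```bash
python3 - <<'E'
from h import *
o=ctrl.get_obs(); print(o["t"],o["tool_pos"],o["tool_rot"],o["opening"])
for n,bx,s in [("side",(280,170,370,300),4.5),("scene",(240,150,330,270),4.8),("wrist",(0,0,640,480),1.2)]:
    d=eyes.get_image(n); im=d["img"][bx[1]:bx[3],bx[0]:bx[2],::-1]; cv2.imwrite(f"pics/{n}9.png",cv2.resize(im,None,fx=s,fy=s,interpolation=cv2.INTER_CUBIC))
E
```

```text
11.1167 [ 0.55072919 -0.1815246   0.26074946] [-1.57028031  0.01495478 -0.01436835] 0.040232746662009065
```

View pics/side9.png

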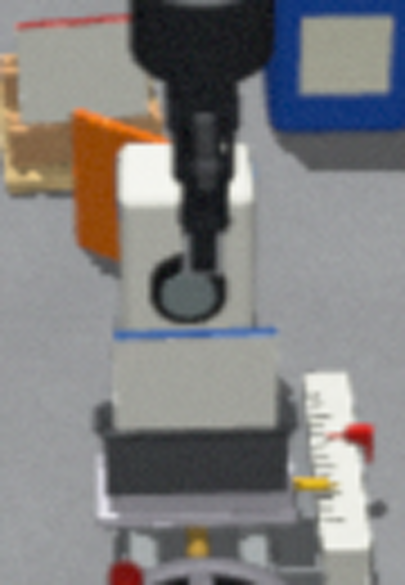

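View pics/scene9.png

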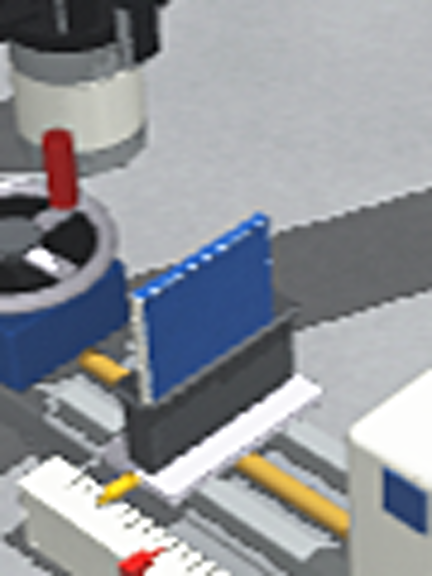

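View pics/wrist9.png

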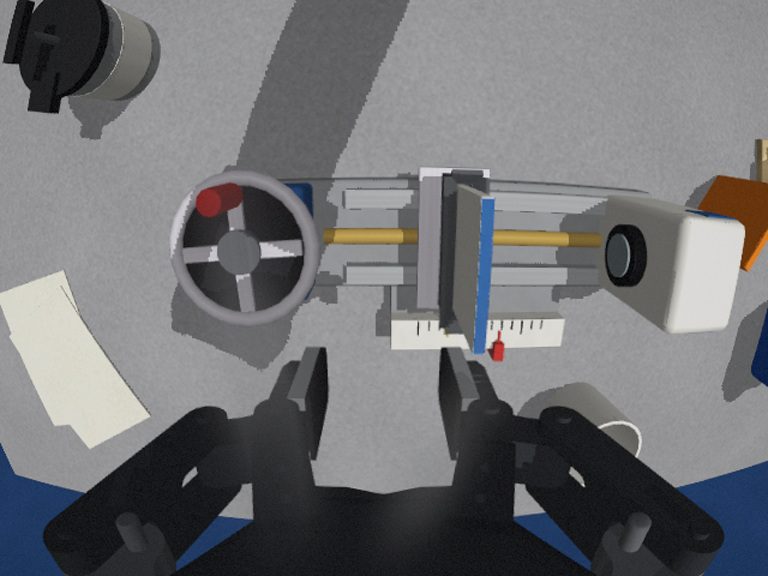

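Panel stands in the pocket, blue to the head, released. Now checking its height and measuring wheel, knob, pointer and mark.

```bash
python3 - <<'E'
from h import *
np.set_printoptions(precision=4,suppress=True)
W=eyes.get_image("wrist");S=eyes.get_image("scene");E=eyes.get_image("side")
cv2.imwrite("pics/w10.png",cv2.resize(W["img"][135:275,135:275,::-1],None,fx=4.2,fy=4.2,interpolation=cv2.INTER_CUBIC))
cv2.imwrite("pics/w10s.png",cv2.resize(W["img"][240:310,310:480,::-1],None,fx=4.5,fy=4.5,interpolation=cv2.INTER_CUBIC))
s=lambda x,y:(240+(x+.5)/4.8-.5,150+(y+.5)/4.8-.5); e=lambda x,y:(280+(x+.5)/4.5-.5,170+(y+.5)/4.5-.5)
for a,b in [((136,293),(276,330)),((264,217),(115,335))]: print(tri([ray(S,s(*a)),ray(E,e(*b))]))
w=lambda x,y:((x+.5)/1.2-.5,(y+.5)/1.2-.5)
print("hub",atz(W,w(239,252),.104,True),"knobtop",atz(W,w(207,203),.155,True))
for n in ["wheel_center","knob_center"]:
    r=pinpoint("wrist",n)[0]; print(n,r, atz(W,r["point"],.104 if n[0]=="w" else .13,True))
E
```

```text
(array([ 0.6   , -0.1205,  0.1813]), [np.float64(0.0009726737316318865), np.float64(0.0009726737316320403)])
(array([ 0.5033, -0.1175,  0.1791]), [np.float64(0.0010359170815560069), np.float64(0.001035917081555896)])
hub [ 0.546  -0.2912  0.104 ] knobtop [ 0.5013 -0.2932  0.155 ]
wheel_center {'point': [201.0, 209.9], 'score': 0.89} [ 0.546  -0.2893  0.104 ]
knob_center {'point': [181.4, 165.7], 'score': 0.81} [ 0.5013 -0.295   0.13  ]
```

View pics/w10.png

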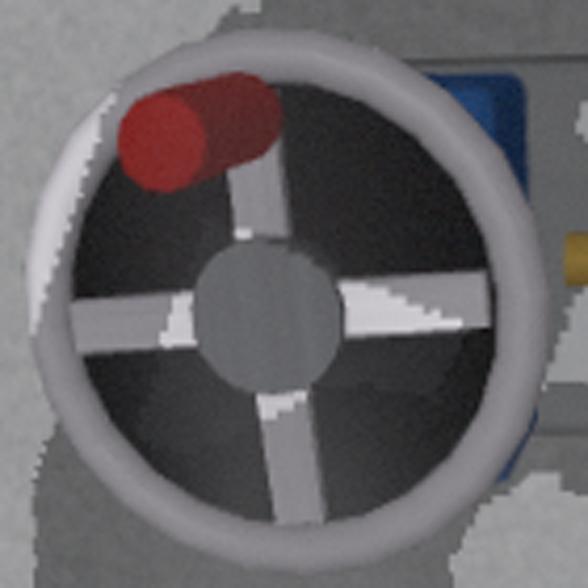

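View pics/w10s.png

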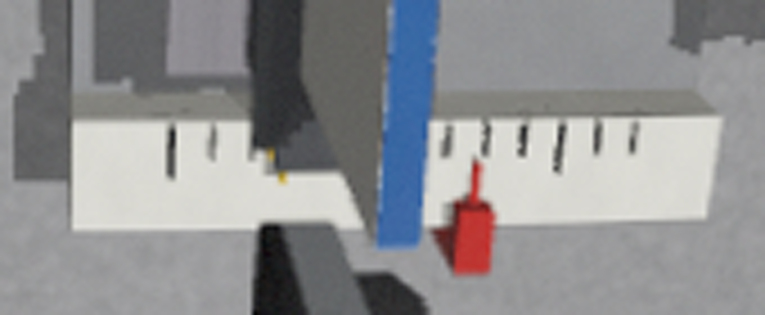

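Top edge is level at z≈0.18. Pointer to mark is about 52 mm, so about 2.08 turns clockwise. Wheel centre is ≈(0.547,-0.2905); the knob is at ≈(0.502,-0.2935), angle ≈183.5°. First a numeric home check, then moving over the knob.

```bash
python3 - <<'E'
from h import *
from scipy.optimize import brentq
E=eyes.get_image("side")
e=lambda x,y:(280+(x+.5)/4.5-.5,170+(y+.5)/4.5-.5)
def zy(p,y):
    o,c=ray(E,p); return o+c*(y-o[1])/c[1]
print("panel top back edge",zy(e(196,335),-.124)," -y lip top (y-11mm)",zy(e(196,430),-.131), zy(e(196,430),-.1335))
E
```

```text
panel top back edge [ 0.55084214 -0.124       0.18293105]  -y lip top (y-11mm) [ 0.55050401 -0.131       0.11369172] [ 0.5503644  -0.1335      0.11587494]
```

Call:
{"op": "play_rows", "data": {
  "moves": [
    {"x": -1.0, "y": -2.5, "z": 0, "turn": 0, "jaw": 6},
    {"x": -1.3, "y": -3.0, "z": 0, "turn": 0, "jaw": 6},
    {"x": -1.3, "y": -3.0, "z": 0, "turn": 0, "jaw": 6},
    {"x": -1.3, "y": -2.7, "z": 0, "turn": 0, "jaw": 6},
    {"x": 0, "y": 0, "z": -3.0, "turn": 0, "jaw": 6},
    {"x": 0, "y": 0, "z": -3.0, "turn": 0, "jaw": 6},
    {"x": 0, "y": 0, "z": -1.5, "turn": 0, "jaw": 6},
    {"x": 0, "y": 0, "z": 0, "turn": 0, "jaw": 6}
  ]
}}

```text
t: 12.23
tool_pos: [0.4994, -0.2908, 0.1807]
tool_rot: [-1.565, 0.019, -0.008]
contact_force: [-0.2, 0.0, -0.9]
opening: 0.0597
```

Call:
{"op": "play_rows", "data": {
  "moves": [
    {"x": 0, "y": 0, "z": 0, "turn": 0, "jaw": 6},
    {"x": 0, "y": 0, "z": 0, "turn": 0, "jaw": 6}
  ]
}}

```text
t: 12.4
tool_pos: [0.5028, -0.2929, 0.1877]
tool_rot: [-1.572, 0.011, -0.014]
contact_force: [-1.0, 0.4, 0.4]
opening: 0.0599
```

```bash
python3 - <<'E'
from h import *
np.set_printoptions(precision=4,suppress=True)
o=ctrl.get_obs(); print(o["t"],o["tool_pos"],o["tool_rot"],o["opening"])
W=eyes.get_image("wrist"); im=W["img"][:,:,::-1].copy()
for z in (.155,.105):
    p=proj(W,(.502,-.2935,z),True); print(p); cv2.circle(im,tuple(int(round(v)) for v in p),3,(0,255,255),1)
cv2.imwrite("pics/w11.png",cv2.resize(im[100:460,100:540],None,fx=1.6,fy=1.6))
E
```

```text
12.4 [ 0.5028 -0.2929  0.1877] [-1.5722  0.0111 -0.0141] 0.05989352428508007
[317.878  259.4286]
[318.1469 234.565 ]
```

View pics/w11.png

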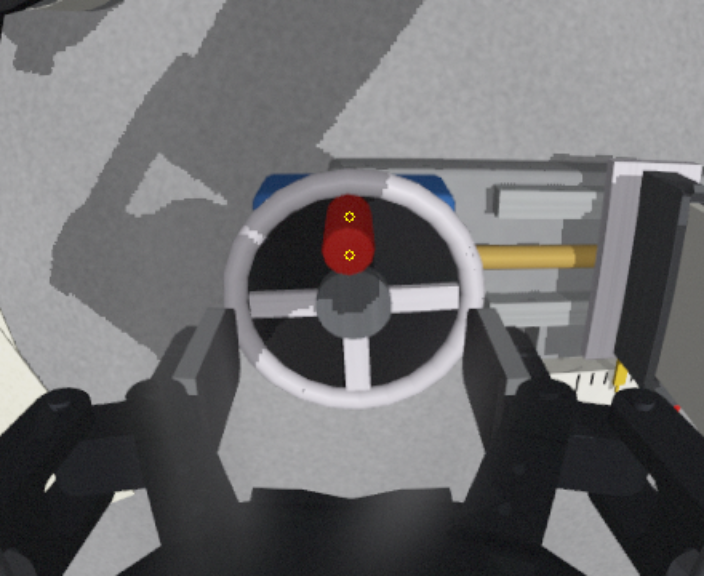

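The knob's top disc is at (349,248) in the crop against a predicted (349,255), and it is centred between the pads. The home check: top edge minus lip ≈65–67 mm against 64 expected, which is consistent with home. Descending and gripping the knob.

Call:
{"op": "play_rows", "data": {
  "moves": [
    {"x": -0.15, "y": 0, "z": -2.0, "turn": 0, "jaw": 6},
    {"x": 0, "y": 0, "z": -2.5, "turn": 0, "jaw": 6},
    {"x": 0, "y": 0, "z": -2.0, "turn": 0, "jaw": 6},
    {"x": 0, "y": 0, "z": 0, "turn": 0, "jaw": 6},
    {"x": 0, "y": 0, "z": 0, "turn": 0, "jaw": 6},
    {"x": 0, "y": 0, "z": 0, "turn": 0, "jaw": 3},
    {"x": 0, "y": 0, "z": 0, "turn": 0, "jaw": 1},
    {"x": 0, "y": 0, "z": 0, "turn": 0, "jaw": 1}
  ],
  "squeeze": 40
}}

```text
t: 13.12
tool_pos: [0.5016, -0.2934, 0.1234]
tool_rot: [-1.573, 0.01, -0.015]
contact_force: [0.9, -0.4, -0.5]
opening: 0.0241
```

Call:
{"op": "play_rows", "data": {
  "moves": [
    {"x": 0, "y": 0, "z": 0, "turn": 0, "jaw": 1},
    {"x": 0, "y": 0, "z": 0, "turn": 0, "jaw": 1},
    {"x": 0, "y": 0, "z": 0, "turn": 0, "jaw": 1}
  ]
}}

```text
t: 13.37
tool_pos: [0.5015, -0.2936, 0.1234]
tool_rot: [-1.573, 0.011, -0.015]
contact_force: [-0.7, -0.2, 6.0]
opening: 0.0163
```

```bash
python3 - <<'E'
from h import *
np.set_printoptions(precision=4,suppress=True)
o=ctrl.get_obs(); print(o["t"],o["tool_pos"],o["tool_rot"],o["opening"],o["contact_force"])
W=eyes.get_image("wrist"); im=W["img"][:,:,::-1].copy()
cv2.imwrite("pics/w12.png",cv2.resize(im[100:460,100:540],None,fx=1.6,fy=1.6))
E
```

```text
13.3667 [ 0.5015 -0.2936  0.1234] [-1.5733  0.0108 -0.0151] 0.01626602463768737 [-0.7113 -0.2396  5.9625]
```

View pics/w12.png

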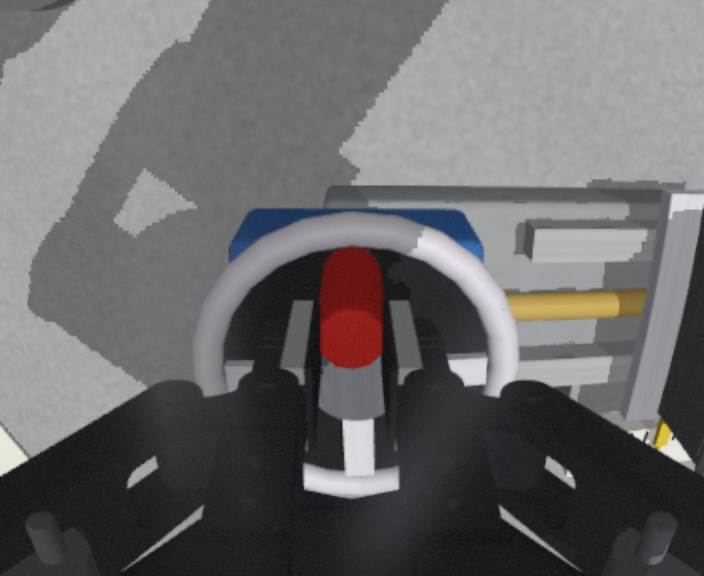

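Knob gripped: opening reads 16.3 mm, and with the -3 mm offset seen on the panel that matches 20 mm. Computing the circle rows (15° each, clockwise, R 45 mm from 183.5°).

```bash
python3 - <<'E'
import numpy as np
a=np.radians(183.5-15*np.arange(25)); p=np.round(4.5*np.c_[np.cos(a),np.sin(a)],2); d=np.round(np.diff(p,axis=0),2)
for i in range(0,24,8): print([tuple(map(float,x)) for x in d[i:i+8]])
E
```

```text
[(0.08, 1.17), (0.38, 1.11), (0.66, 0.97), (0.89, 0.77), (1.05, 0.52), (1.16, 0.22), (1.17, -0.08), (1.11, -0.38)]
[(0.97, -0.66), (0.77, -0.89), (0.52, -1.05), (0.22, -1.16), (-0.08, -1.17), (-0.38, -1.11), (-0.66, -0.97), (-0.89, -0.77)]
[(-1.05, -0.52), (-1.16, -0.22), (-1.17, 0.08), (-1.11, 0.38), (-0.97, 0.66), (-0.77, 0.89), (-0.52, 1.05), (-0.22, 1.16)]
```

Call:
{"op": "play_rows", "data": {
  "moves": [
    {"x": 0.08, "y": 1.17, "z": 0, "turn": 0, "jaw": 1},
    {"x": 0.38, "y": 1.11, "z": 0, "turn": 0, "jaw": 1},
    {"x": 0.66, "y": 0.97, "z": 0, "turn": 0, "jaw": 1},
    {"x": 0.89, "y": 0.77, "z": 0, "turn": 0, "jaw": 1},
    {"x": 1.05, "y": 0.52, "z": 0, "turn": 0, "jaw": 1},
    {"x": 1.16, "y": 0.22, "z": 0, "turn": 0, "jaw": 1},
    {"x": 0, "y": 0, "z": 0, "turn": 0, "jaw": 1},
    {"x": 0, "y": 0, "z": 0, "turn": 0, "jaw": 1}
  ]
}}

```text
t: 14.08
tool_pos: [0.5454, -0.2472, 0.1234]
tool_rot: [-1.577, 0.008, -0.017]
contact_force: [3.9, -7.9, 3.2]
opening: 0.0161
```

```bash
python3 - <<'E'
from h import *
np.set_printoptions(precision=4,suppress=True)
o=ctrl.get_obs(); print(o["t"],o["tool_pos"],o["tool_rot"],o["opening"],o["contact_force"])
for n,bx,s in [("wrist",(100,100,540,460),1.3),("side",(280,200,380,340),4)]:
    d=eyes.get_image(n); im=d["img"][bx[1]:bx[3],bx[0]:bx[2],::-1]; cv2.imwrite(f"pics/{n}13.png",cv2.resize(im,None,fx=s,fy=s,interpolation=cv2.INTER_CUBIC))
E
```

```text
14.0833 [ 0.5454 -0.2472  0.1234] [-1.5773  0.0078 -0.0173] 0.01610079131154355 [ 3.9221 -7.8851  3.1683]
```

View pics/wrist13.png

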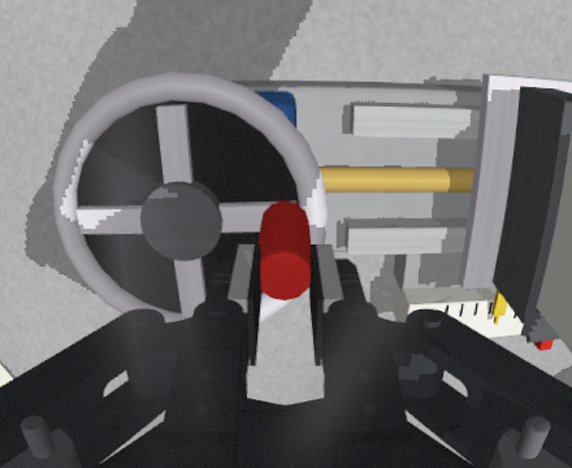

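View pics/side13.png

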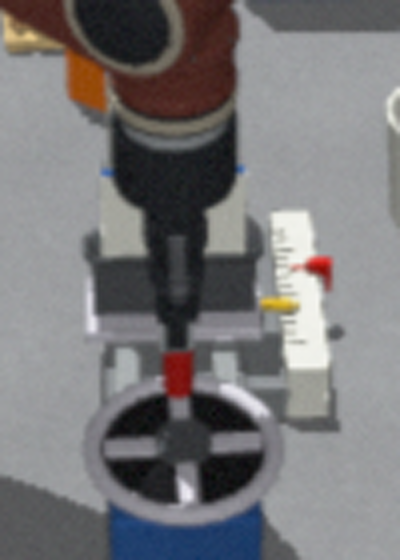

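Cranking works: the knob is now at the +y side and the wheel follows. The 8 N radial force suggests the true centre is about 1 mm further to -y, so I correct for that and continue.

Call:
{"op": "play_rows", "data": {
  "moves": [
    {"x": 1.17, "y": -0.18, "z": 0, "turn": 0, "jaw": 1},
    {"x": 1.11, "y": -0.38, "z": 0, "turn": 0, "jaw": 1},
    {"x": 0.97, "y": -0.66, "z": 0, "turn": 0, "jaw": 1},
    {"x": 0.77, "y": -0.89, "z": 0, "turn": 0, "jaw": 1},
    {"x": 0.52, "y": -1.05, "z": 0, "turn": 0, "jaw": 1},
    {"x": 0.22, "y": -1.16, "z": 0, "turn": 0, "jaw": 1},
    {"x": 0, "y": 0, "z": 0, "turn": 0, "jaw": 1},
    {"x": 0, "y": 0, "z": 0, "turn": 0, "jaw": 1}
  ]
}}

```text
t: 14.85
tool_pos: [0.5914, -0.2893, 0.1234]
tool_rot: [-1.573, 0.011, -0.015]
contact_force: [-1.4, -2.4, 7.1]
opening: 0.0167
```

Call:
{"op": "play_rows", "data": {
  "moves": [
    {"x": -0.08, "y": -1.17, "z": 0, "turn": 0, "jaw": 1},
    {"x": -0.38, "y": -1.11, "z": 0, "turn": 0, "jaw": 1},
    {"x": -0.66, "y": -0.97, "z": 0, "turn": 0, "jaw": 1},
    {"x": -0.89, "y": -0.77, "z": 0, "turn": 0, "jaw": 1},
    {"x": -1.05, "y": -0.52, "z": 0, "turn": 0, "jaw": 1},
    {"x": -1.16, "y": -0.22, "z": 0, "turn": 0, "jaw": 1},
    {"x": -1.17, "y": 0.08, "z": 0, "turn": 0, "jaw": 1},
    {"x": -1.11, "y": 0.38, "z": 0, "turn": 0, "jaw": 1}
  ]
}}

```text
t: 15.52
tool_pos: [0.527, -0.3331, 0.1234]
tool_rot: [-1.576, 0.009, -0.018]
contact_force: [3.3, -3.7, 4.4]
opening: 0.0162
```

Call:
{"op": "play_rows", "data": {
  "moves": [
    {"x": -0.97, "y": 0.66, "z": 0, "turn": 0, "jaw": 1},
    {"x": -0.77, "y": 0.89, "z": 0, "turn": 0, "jaw": 1},
    {"x": -0.52, "y": 1.05, "z": 0, "turn": 0, "jaw": 1},
    {"x": -0.22, "y": 1.16, "z": 0, "turn": 0, "jaw": 1},
    {"x": 0, "y": 0, "z": 0, "turn": 0, "jaw": 1},
    {"x": 0, "y": 0, "z": 0, "turn": 0, "jaw": 1}
  ]
}}

```text
t: 16.02
tool_pos: [0.5015, -0.2927, 0.1233]
tool_rot: [-1.571, 0.01, -0.014]
contact_force: [-0.5, 1.8, 9.2]
opening: 0.0162
```

```bash
python3 - <<'E'
from h import *
np.set_printoptions(precision=4,suppress=True)
o=ctrl.get_obs(); print(o["t"],o["tool_pos"],o["tool_rot"],o["opening"],o["contact_force"])
for n,bx,s in [("scene",(240,200,330,310),5),("side",(320,230,380,310),7)]:
    d=eyes.get_image(n); im=d["img"][bx[1]:bx[3],bx[0]:bx[2],::-1]; cv2.imwrite(f"pics/{n}14.png",cv2.resize(im,None,fx=s,fy=s,interpolation=cv2.INTER_CUBIC))
E
```

```text
16.0167 [ 0.5015 -0.2927  0.1233] [-1.571   0.0103 -0.014 ] 0.016176683911915495 [-0.5407  1.7602  9.1917]
```

View pics/scene14.png

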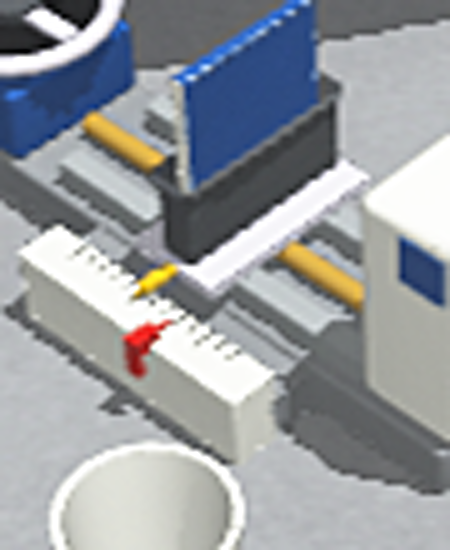

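View pics/side14.png

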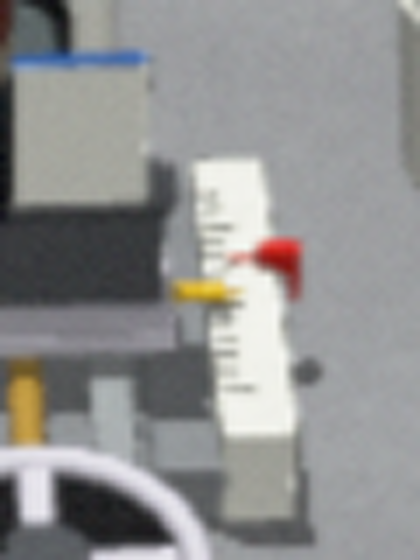

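```bash
python3 - <<'E'
from h import *
np.set_printoptions(precision=4,suppress=True)
S=eyes.get_image("scene");E=eyes.get_image("side")
s=lambda x,y:(240+(x+.5)/5-.5,200+(y+.5)/5-.5); e=lambda x,y:(320+(x+.5)/7-.5,230+(y+.5)/7-.5)
print(tri([ray(S,s(134,297)),ray(E,e(242,293))]),tri([ray(S,s(172,323)),ray(E,e(229,261))]))
for z in (.05,.053): print("side-only",atz(E,e(242,293),z),atz(E,e(229,261),z),"scene",atz(S,s(134,297),z),atz(S,s(172,323),z))
E
```

```text
(array([ 0.6432, -0.0955,  0.0538]), [np.float64(0.00107644024872327), np.float64(0.0010764402487232051)]) (array([ 0.6405, -0.0697,  0.049 ]), [np.float64(0.0009947449824926826), np.float64(0.0009947449824925705)])
side-only [ 0.6429 -0.0905  0.05  ] [ 0.6395 -0.0701  0.05  ] scene [ 0.6419 -0.0987  0.05  ] [ 0.6422 -0.0691  0.05  ]
side-only [ 0.6424 -0.0938  0.053 ] [ 0.639  -0.0735  0.053 ] scene [ 0.6438 -0.0963  0.053 ] [ 0.6441 -0.0668  0.053 ]
```

About 26 mm remain, so one more full turn and then a fine adjustment.

Call:
{"op": "play_rows", "data": {
  "moves": [
    {"x": 0.08, "y": 1.17, "z": 0, "turn": 0, "jaw": 1},
    {"x": 0.38, "y": 1.11, "z": 0, "turn": 0, "jaw": 1},
    {"x": 0.66, "y": 0.97, "z": 0, "turn": 0, "jaw": 1},
    {"x": 0.89, "y": 0.77, "z": 0, "turn": 0, "jaw": 1},
    {"x": 1.05, "y": 0.52, "z": 0, "turn": 0, "jaw": 1},
    {"x": 1.16, "y": 0.22, "z": 0, "turn": 0, "jaw": 1},
    {"x": 1.17, "y": -0.08, "z": 0, "turn": 0, "jaw": 1},
    {"x": 1.11, "y": -0.38, "z": 0, "turn": 0, "jaw": 1}
  ]
}}

```text
t: 16.88
tool_pos: [0.5658, -0.2516, 0.1233]
tool_rot: [-1.575, 0.013, -0.012]
contact_force: [-5.8, -5.1, 9.4]
opening: 0.0165
```

Call:
{"op": "play_rows", "data": {
  "moves": [
    {"x": 0.97, "y": -0.66, "z": 0, "turn": 0, "jaw": 1},
    {"x": 0.77, "y": -0.89, "z": 0, "turn": 0, "jaw": 1},
    {"x": 0.52, "y": -1.05, "z": 0, "turn": 0, "jaw": 1},
    {"x": 0.22, "y": -1.16, "z": 0, "turn": 0, "jaw": 1},
    {"x": -0.08, "y": -1.17, "z": 0, "turn": 0, "jaw": 1},
    {"x": -0.38, "y": -1.11, "z": 0, "turn": 0, "jaw": 1},
    {"x": -0.66, "y": -0.97, "z": 0, "turn": 0, "jaw": 1},
    {"x": -0.89, "y": -0.77, "z": 0, "turn": 0, "jaw": 1}
  ]
}}

```text
t: 17.55
tool_pos: [0.5734, -0.3285, 0.1234]
tool_rot: [-1.572, 0.006, -0.018]
contact_force: [4.0, -0.1, 4.6]
opening: 0.0161
```

Call:
{"op": "play_rows", "data": {
  "moves": [
    {"x": -1.05, "y": -0.52, "z": 0, "turn": 0, "jaw": 1},
    {"x": -1.16, "y": -0.22, "z": 0, "turn": 0, "jaw": 1},
    {"x": -1.17, "y": 0.08, "z": 0, "turn": 0, "jaw": 1},
    {"x": -1.11, "y": 0.38, "z": 0, "turn": 0, "jaw": 1},
    {"x": -0.97, "y": 0.66, "z": 0, "turn": 0, "jaw": 1},
    {"x": -0.77, "y": 0.89, "z": 0, "turn": 0, "jaw": 1},
    {"x": -0.52, "y": 1.05, "z": 0, "turn": 0, "jaw": 1},
    {"x": -0.22, "y": 1.16, "z": 0, "turn": 0, "jaw": 1}
  ]
}}

```text
t: 18.22
tool_pos: [0.5014, -0.2948, 0.1234]
tool_rot: [-1.575, 0.011, -0.016]
contact_force: [2.9, -3.7, 5.4]
opening: 0.0164
```

Call:
{"op": "play_rows", "data": {
  "moves": [
    {"x": 0, "y": 0, "z": 0, "turn": 0, "jaw": 1},
    {"x": 0, "y": 0, "z": 0, "turn": 0, "jaw": 1}
  ]
}}

```text
t: 18.38
tool_pos: [0.5015, -0.2927, 0.1233]
tool_rot: [-1.571, 0.01, -0.014]
contact_force: [-0.8, 1.5, 8.3]
opening: 0.0164
```

```bash
python3 - <<'E'
from h import *
np.set_printoptions(precision=4,suppress=True)
o=ctrl.get_obs(); print(o["t"],o["tool_pos"],o["tool_rot"],o["opening"],o["contact_force"])
for n,bx,s in [("scene",(245,230,315,300),8),("side",(330,240,380,310),8),("wrist",(0,0,640,480),1.2)]:
    d=eyes.get_image(n); im=d["img"][bx[1]:bx[3],bx[0]:bx[2],::-1]; cv2.imwrite(f"pics/{n}15.png",cv2.resize(im,None,fx=s,fy=s,interpolation=cv2.INTER_CUBIC))
E
```

```text
18.3833 [ 0.5015 -0.2927  0.1233] [-1.571   0.0103 -0.0141] 0.016394951702166743 [-0.7637  1.542   8.3412]
```

View pics/scene15.png

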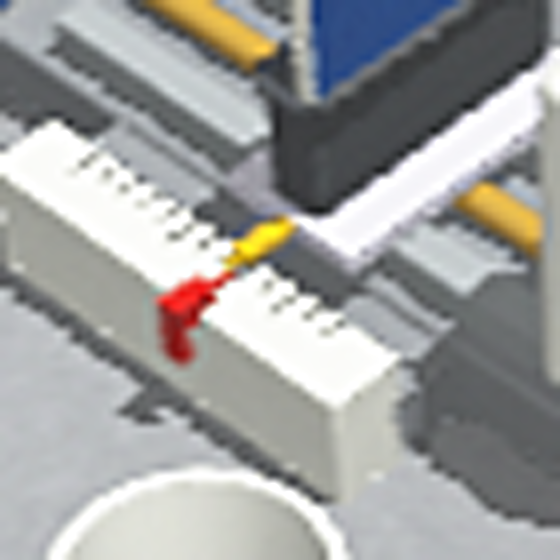

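View pics/side15.png

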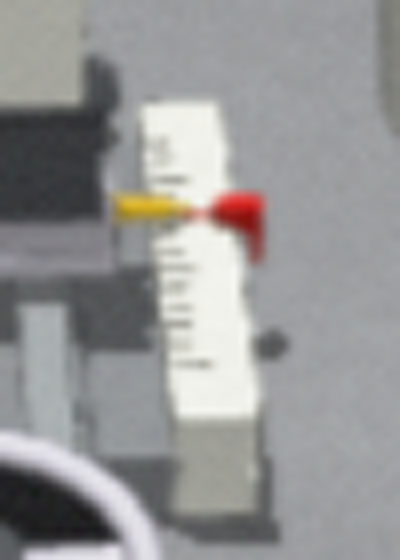

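View pics/wrist15.png

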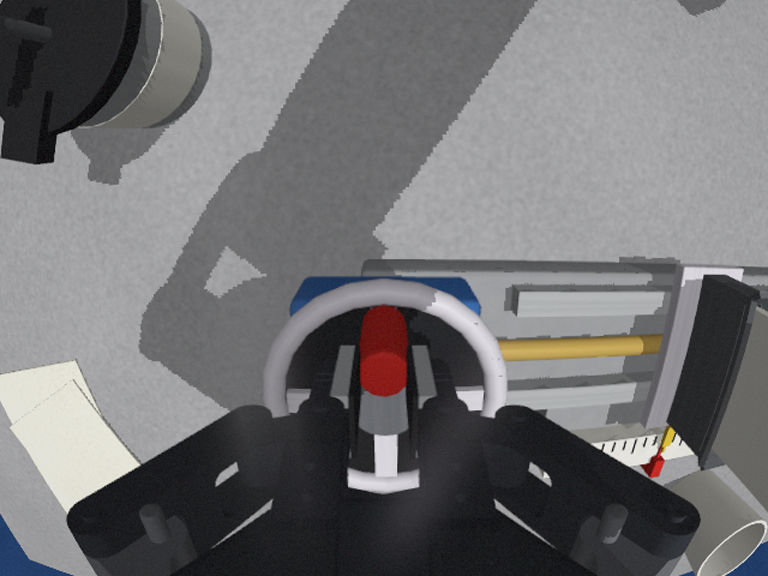

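The pointer and index line nearly meet: scene crop (228,265) against (222,275), side crop (190,211) against (200,214). Parallax matters at this scale, so I'll let go of the knob and look from above with the wrist camera.

Call:
{"op": "play_rows", "data": {
  "moves": [
    {"x": 0, "y": 0, "z": 0, "turn": 0, "jaw": 6},
    {"x": 0, "y": 0, "z": 0, "turn": 0, "jaw": 6},
    {"x": 0, "y": 0, "z": 0, "turn": 0, "jaw": 6},
    {"x": 0, "y": 0, "z": 0, "turn": 0, "jaw": 6},
    {"x": 0, "y": 0, "z": 0, "turn": 0, "jaw": 6},
    {"x": 0, "y": 0, "z": 2.0, "turn": 0, "jaw": 6},
    {"x": 0, "y": 0, "z": 4.0, "turn": 0, "jaw": 6},
    {"x": 0, "y": 0, "z": 4.0, "turn": 0, "jaw": 6}
  ]
}}

```text
t: 19.2
tool_pos: [0.499, -0.2924, 0.2193]
tool_rot: [-1.567, 0.017, -0.009]
contact_force: [1.3, 0.1, 1.0]
opening: 0.0599
```

Call:
{"op": "play_rows", "data": {
  "moves": [
    {"x": 1.5, "y": 1.5, "z": 3.0, "turn": 0, "jaw": 6},
    {"x": 2.5, "y": 2.8, "z": 0, "turn": 0, "jaw": 6},
    {"x": 2.7, "y": 3.0, "z": 0, "turn": 0, "jaw": 6},
    {"x": 2.7, "y": 3.0, "z": 0, "turn": 0, "jaw": 6},
    {"x": 2.7, "y": 3.0, "z": 0, "turn": 0, "jaw": 6},
    {"x": 2.7, "y": 3.0, "z": 0, "turn": 0, "jaw": 6},
    {"x": 2.5, "y": 3.0, "z": 0, "turn": 0, "jaw": 6},
    {"x": 1.5, "y": 2.5, "z": 0, "turn": 0, "jaw": 6}
  ]
}}

```text
t: 19.87
tool_pos: [0.69, -0.073, 0.2501]
tool_rot: [-1.57, 0.012, -0.012]
contact_force: [0.3, -0.4, -0.1]
opening: 0.06
```

Call:
{"op": "play_rows", "data": {
  "moves": [
    {"x": 0, "y": 0, "z": 0, "turn": 0, "jaw": 6},
    {"x": 0, "y": 0, "z": 0, "turn": 0, "jaw": 6},
    {"x": 0, "y": 0, "z": 0, "turn": 0, "jaw": 6},
    {"x": 0, "y": 0, "z": 0, "turn": 0, "jaw": 6}
  ]
}}

```text
t: 20.2
tool_pos: [0.6879, -0.0766, 0.2508]
tool_rot: [-1.571, 0.014, -0.014]
contact_force: [-0.3, -0.5, 0.1]
opening: 0.0599
```

```bash
python3 - <<'E'
from h import *
np.set_printoptions(precision=4,suppress=True)
o=ctrl.get_obs(); print(o["t"],o["tool_pos"],o["tool_rot"])
d=eyes.get_image("wrist"); print(d["cam_to_world"]); cv2.imwrite("pics/w16.png",d["img"][:,:,::-1])
p=proj(d,(.641,-.07,.05),True); print(p); x,y=(int(v) for v in p)
x0=max(0,x-50);y0=max(0,y-45); print(x0,y0)
cv2.imwrite("pics/w16c.png",cv2.resize(d["img"][y0:y0+80,x0:x0+100,::-1],None,fx=7,fy=7,interpolation=cv2.INTER_CUBIC))
E
```

```text
20.2 [ 0.6879 -0.0766  0.2508] [-1.571   0.0144 -0.0136]
[[ 0.0177 -0.9557 -0.2939  0.6113]
 [ 0.9998  0.0171  0.0047 -0.0753]
 [ 0.0005 -0.294   0.9558  0.4207]
 [ 0.      0.      0.      1.    ]]
[324.7352 156.0445]
274 111
```

View pics/w16.png

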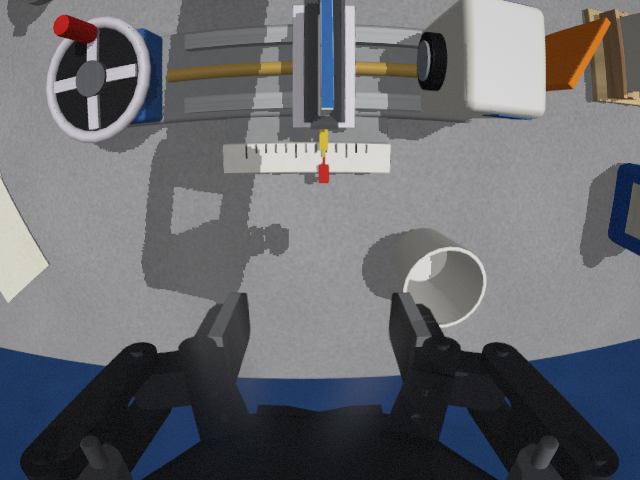

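View pics/w16c.png

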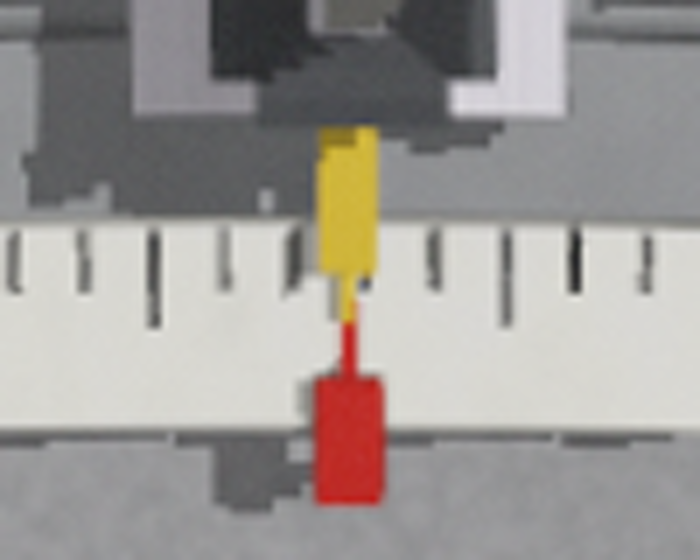

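From above, the scale spacing is 70 px per 10 mm in the crop; pointer tip at column 347.5, index line at 348.5, so about 0.2 mm apart. I'll now overlay the "home" model on unobstructed views to check the panel's depth.

```bash
python3 - <<'E'
from h import *
for n,bx,s in [("scene",(255,180,335,270),6.5),("side",(285,200,365,300),6)]:
    d=eyes.get_image(n); im=cv2.resize(d["img"][bx[1]:bx[3],bx[0]:bx[2],::-1],None,fx=s,fy=s,interpolation=cv2.INTER_CUBIC)
    cv2.imwrite(f"pics/{n}17r.png",im)
    c=np.array([.5512,-.0700]); th=np.radians(-1); ux=np.array([np.cos(th),np.sin(th)]); uy=np.array([-np.sin(th),np.cos(th)])
    z0=.058
    def px(x,y,z):
        q=c+ux*x+uy*y; p=proj(d,(q[0],q[1],z0+z)); return tuple(int(round((p[i]-bx[i]+.5)*s-.5)) for i in (0,1))
    def poly(pts,col): cv2.polylines(im,[np.array([px(*p) for p in pts])],True,col,1)
    poly([(-.05,.004,.12),(.05,.004,.12),(.05,-.004,.12),(-.05,-.004,.12)],(0,255,255))
    poly([(-.0575,.01125,.056),(.0575,.01125,.056),(.0575,-.01125,.056),(-.0575,-.01125,.056)],(0,255,0))
    cv2.imwrite(f"pics/{n}17.png",im)
E
```

View pics/scene17.png

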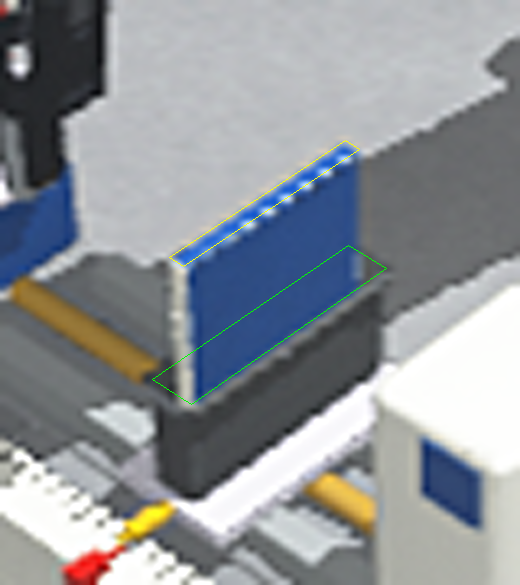

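View pics/side17.png

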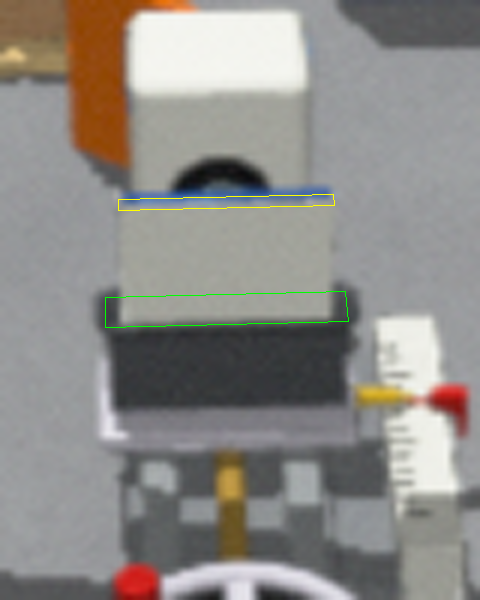

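The overlay matches in both views: panel top and pocket mouth are offset together by about the same few pixels (calibration), leaving about 1 mm. The panel is home, and the robot is clear of everything. Handing in.

```bash
python3 -c "
from station import finish_job
print(finish_job())"
```

```text
the job is handed in; nothing more can be done
None
```

I slid the blue panel upright into the pocket, blue face towards the measuring head, and let go. I then cranked the handwheel two full turns clockwise by its knob, released it, moved the arm clear and handed the job in. The hand-in gave no verdict.

- **Panel home:** it stopped hard on the pocket floor. Pressing from about 7 N to 19 N did not move it further. Its top edge looks level.
- **Panel depth:** image estimates of the top edge above the pocket's lip gave 65–69 mm, where 64 mm is expected. The spread depends on where I assumed the lip was. The final overlay of the home position left about 1 mm. These images alone do not strictly prove the 3 mm upper limit, so I relied mainly on the hard stop.
- **Pointer:** seen from above with the wrist camera, it is about 0.2 mm from the red index line. An earlier estimate from the side and scene cameras suggested 1–2 mm still to go, but I trusted the top view because parallax barely affects it.
- **Other objects:** the red panel is still in the rack, and no move went near the can, jug or cup. I judged this by eye and did not measure for displacement.
- **Time:** about 20 s of the 72 s allowed.

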